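# Seat a guide block on its parallels in the vise

### The job

The aluminium guide block in the small vise still stands proud of the two loose steel parallels under it. Pick up the white drift and tap or press the block down with it, over each parallel in turn, until the block bites on both, never bearing on it with more than 36 N and never touching it with the gripper; then stand the drift upright on the bench and, with the gripper, push on the near end of the left parallel and then of the right one to make sure that neither slides. Leave the calculator, the sample pot and the roll of tape where they are.

Things in the scene. Friction and masses are not known exactly. Their poses are not given: they have to be found in the camera images.
- vise: small grey machine vise fixed to the bench on a packing plate 1 to 9 mm thick, 136 x 250 mm. Origin: under its base, below the middle between the jaws; all heights are from there: jaw tops 70, bed under the parallels 30 mm. x along the jaws, away from the robot; y to the left (screw, to y = +155 mm); z up. The bed ends at x = -44, the base at -50, its lugs (y = -82 and +98) at -68 mm
- guide_block: aluminium block gripped in the vise, 76 (along the jaws) x 72 x 40 mm high. Origin: centre of its underside; axes as the vise's. It only slides up and down and rocks about x, against stiff friction (6 to 18 N), and stays where put. Starts 4 to 7 mm high, rocked up to 0.09 rad. Seated: level, top 88 mm over the vise's origin; 22 to 28 N over each parallel, twice in turn, seats it for good
- block_left (a point): point on the block's top face, 20 mm left of its middle, just inside the left parallel: where to press for the left parallel
- block_right (a point): point on the block's top face, 20 mm right of its middle, just inside the right parallel: where to press for the right parallel
- parallel_left: loose steel bar, 150 long (x) x 10 wide x 18 mm high, standing on the vise bed under the left side of the block, 24 mm left of its middle; its ends stick out at both ends of the vise. Origin: centre of its underside. The bed gives about 0.3 mm under 10 N. Unclamped, the bar slides at 1 to 2 N; well clamped it withstands 5 N and more
- parallel_right: the same bar under the right side of the block, 24 mm right of its middle
- parallel_left_end (a point): middle of the left bar's end face on the robot's side, 9 mm above the bed
- parallel_right_end (a point): middle of the right bar's end face on the robot's side, 9 mm above the bed
- drift: white nylon setting drift standing upright on the bench, 96 mm high, 220 g: foot 28 mm in diameter and 22 mm high, then a shoulder 46 mm in diameter from 22 to 32 mm up, then a round grooved handle 25 mm in diameter from 32 to 96 mm up; fingertips can bear on the shoulder. Origin: centre of its foot's underside, z along the handle
- calculator: pocket calculator lying on the bench beyond the vise, 118 x 68 x 15 mm; to be left alone. Origin: centre of its underside
- sample_pot: sample pot with a white lid, 50 mm in diameter, 66 mm high, loose on the bench beyond the vise; to be left alone. Origin: centre of its underside
- tape: roll of tape lying flat, 100 mm in diameter, 25 mm high, left of and beyond the vise; to be left alone. Origin: centre of its underside
Mind the look-alikes: they are no part of the job. Leave any brown or green look-alike of the parallel_right alone.

How it is judged:
By the outcome, as a careful person would: the job done as asked, in the order asked, and still so for the second after the job is handed in, with the robot touching nothing.
It also fails if it takes over 72 s, if anything falls off the work surface, if the arm or the gripper's body presses on something with over 40 N, if the wrist force passes 120 N, or if a joint passes its speed limit or range.

### The arm

A 6-joint arm with a two-finger parallel gripper is mounted at the origin on a cart in front of the work surface, level with it; the furniture and walls round the work are solid. World frame = base frame: x ahead of the robot, y to its left, z up, the work surface at z = 0. Lengths are in m, angles in rad, forces in N, time in s.
With the tool pointing down it reaches from about 0.275 to 1 m from the base axis. Payload 8.4 kg.
Tool frame: the origin (TCP) lies on the centre line of the jaws, within the pads' length; the fingertips stand ahead of it and the grasp point (between the pads) lies 3 mm ahead of it (ctrl.finger_overhang is the z of the fingertips in the tool frame, in m); z points along the fingers, x is the direction in which the jaws open and shut, and the axes are right-handed (so a half turn about z gives the same grasp; the last joint's range is limited). The gripper opens to 85 mm and grips with 20 to 120 N. Pads are 22 mm wide; open, the fingers measure 114 mm over their backs; the gripper's body (76 mm by 85 mm) begins 54 mm behind the grasp point. The pads swing forward as they close: fully open they stand 13 mm farther back than shut.
Start: joints at [-1.175, 0.353, 1.633, -0, 1.155, -0.002], TCP at [0.242, -0.576, 0.253] pointing down, gripper open.
Joint ranges: [-2.63, 2.63], [-0.92, 2.1], [0.06, 2.66], [-1.3, 4.44], [0, 2.69], [-3.02, 3.02]. Speed limits (rad/s): [2.22, 2.22, 2.79, 3.14, 3.14, 3.14].

### API

Orientations are given as a rotation vector (axis times angle).
In Python, from station import ctrl, viewer gives the robot as it stands. The module is installed in compiled form; this text tells all that it offers.
- The arm moves only by the tool arm_command, never from a script. Its argument "series" is a list of rows, each a list of 7 numbers: the shift along the tool's x, y, z in mm, then the turn, a rotation vector about the tool's x, y, z in degrees, then the opening, from 0 (shut) to 1 (fully open). A call has exactly 5 rows; each row shifts and turns the commanded pose from where the row before left it, along the tool's axes as they then stand; what a row does not reach is not made up. A row lasts 1/12 s, in which the tool goes at most 41.7 mm and 7.16 degrees, less where a joint would pass 70% of its speed; a pose out of reach is approached as far as the arm can. A call is refused whole if a number of a shift passes 41.7 or a number of a turn 7.16, either way. A call with a gripper value outside its range is refused whole. The fingers move at their own pace and stop on an object; the grip force is fixed at half the most. Time passes only in rows, so rows that do not move let the fingers close, or fill a call up. It gives the time, the measured TCP pose, the force and the opening at its end, in the units of the state.
- ctrl.get_state(): the state, without advancing time (a new reading comes with each control period).
- viewer.read_camera(name): name is "scene" or "side" or "wrist"; returns a dict with "pixels" (384x512x3 uint8, red, green, blue), "mtx" (3x3 intrinsics, pixels), "extrinsics" (4x4, takes a point from camera to world coordinates). Camera axes: x right, y up, looking along -z (the intrinsics and any distortion apply to the point x, -y, -z); pixel columns grow to the right and rows downward; lengths in m; the calibration is good to about 2 mm. A picture is of the moment at which its call begins. There is no depth.
- ctrl.hand_in(): hands the job in, once; it reports no verdict.
The state is a dict: "t": time; "q": joint angles; "qvel": joint speeds; "joint_efforts": joint torques, N m; "ee_pos": TCP position; "tool_rot": TCP orientation; "ft_force": force on the tool from outside, world axes, zero at the start; "ft_torque": the same for the moment, N m; "width": finger opening in m.
Only numpy, scipy, OpenCV 4.12 (cv2) and the standard library are available. Lean on these libraries where they do the work, as an engineer would, in place of code of your own. Each camera call takes 0.05 s, during which the arm holds its last target.

## Working session

There is one attempt and no reset: what is moved stays moved. The work goes in short steps, Python scripts to look and compute and a tool call to move; the robot and the scene stay as the last step left them, time stands still between calls to the robot, and variables do not carry over. Pictures are saved under pics/ and viewed, and the job is handed in when it is done.

Besides the shell and the picture viewer there is one more tool, called after "Emit:" as name([rows], argument=value, ...), one row to a line, values as JSON. arm_command: Moves the arm, as the interface text tells. Its arguments: {"type":"object","properties":{"series":{"type":"array"}},"required":["series"]}

```bash
mkdir -p pics
cat > h.py <<'E'
import numpy as np, cv2
from station import ctrl, viewer
def cam(n,f=None):
    d=viewer.read_camera(n)
    if f: cv2.imwrite('pics/'+f+'.png',cv2.cvtColor(np.asarray(d['pixels']),cv2.COLOR_RGB2BGR))
    np.savez('last_'+n+'.npz',pixels=d['pixels'],mtx=d['mtx'],ext=d['extrinsics'])
    return d
def load(n):
    z=np.load('last_'+n+'.npz'); return dict(pixels=z['pixels'],mtx=z['mtx'],extrinsics=z['ext'])
def ray(d,u,v):
    K=np.array(d['mtx']);E=np.array(d['extrinsics'])
    p=np.linalg.inv(K)@[u,v,1]; r=E[:3,:3]@np.array([p[0],-p[1],-p[2]])
    return E[:3,3],r/np.linalg.norm(r)
def onz(d,u,v,z):
    o,r=ray(d,u,v); return o+r*(z-o[2])/r[2]
def two(d1,p1,d2,p2):
    o1,r1=ray(d1,*p1);o2,r2=ray(d2,*p2)
    A=np.stack([r1,-r2],1);s=np.linalg.lstsq(A,o2-o1,rcond=None)[0]
    a=o1+r1*s[0];b=o2+r2*s[1];return (a+b)/2,np.linalg.norm(a-b)
def proj(d,P):
    K=np.array(d['mtx']);E=np.array(d['extrinsics'])
    c=E[:3,:3].T@(np.array(P)-E[:3,3]); c=np.array([c[0],-c[1],-c[2]]);p=K@c;return p[:2]/p[2]
E
python3 - <<'E'
from h import *
for n in ['scene','side','wrist']:
    d=cam(n,n+'0'); print(n,np.round(d['extrinsics'],3).tolist(),np.round(d['mtx'],1).tolist(),[k for k in d])
s=ctrl.get_state(); print(s, ctrl.finger_overhang)
E
```

```text
scene [[-0.876, 0.205, -0.437, 0.063], [-0.483, -0.392, 0.783, 0.953], [-0.011, 0.897, 0.442, 0.622], [0.0, 0.0, 0.0, 1.0]] [[479.9, 0.0, 252.8], [0.0, 479.9, 196.2], [0.0, 0.0, 1.0]] ['pixels', 'mtx', 'extrinsics']
side [[-0.971, 0.075, -0.227, 0.331], [-0.238, -0.371, 0.898, 0.998], [-0.016, 0.926, 0.378, 0.496], [0.0, 0.0, 0.0, 1.0]] [[349.7, 0.0, 254.3], [0.0, 349.7, 196.4], [0.0, 0.0, 1.0]] ['pixels', 'mtx', 'extrinsics']
wrist [[0.386, 0.882, 0.27, 0.311], [-0.922, 0.37, 0.11, -0.547], [-0.003, -0.292, 0.957, 0.372], [0.0, 0.0, 0.0, 1.0]] [[273.6, 0.0, 258.7], [0.0, 273.6, 192.3], [0.0, 0.0, 1.0]] ['pixels', 'mtx', 'extrinsics']
{'t': 0.15, 'q': array([-1.17539048e+00,  3.53526060e-01,  1.63395668e+00,  6.09476050e-06,
        1.15519265e+00, -2.39133961e-03]), 'qvel': array([ 0.00088781, -0.0015995 , -0.00249006,  0.00063487,  0.00193529,
        0.00135514]), 'joint_efforts': array([ 2.47779273e-03, -6.05633855e+01, -3.42337453e+01,  1.98932876e-04,
        6.19667378e-03,  2.71897892e-05]), 'ee_pos': array([ 0.2419949 , -0.57588472,  0.25271385]), 'tool_rot': array([-2.61607223e+00,  1.73837886e+00,  1.40914816e-03]), 'ft_force': array([-0.45071602, -0.75986274,  1.26359673]), 'ft_torque': array([-0.05686842, -0.0015942 , -0.00510437]), 'width': 0.08513493029492443} 0.022
```

View pics/scene0.png

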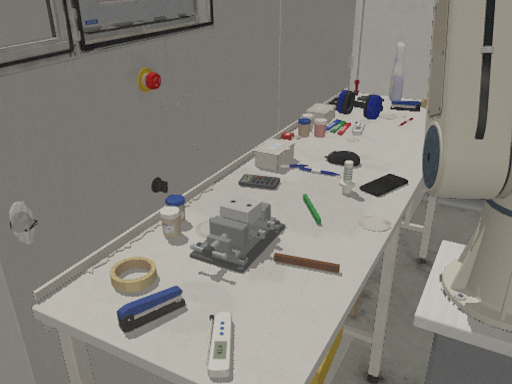

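View pics/side0.png

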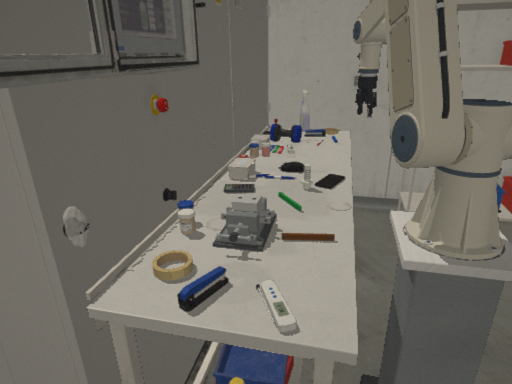

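View pics/wrist0.png

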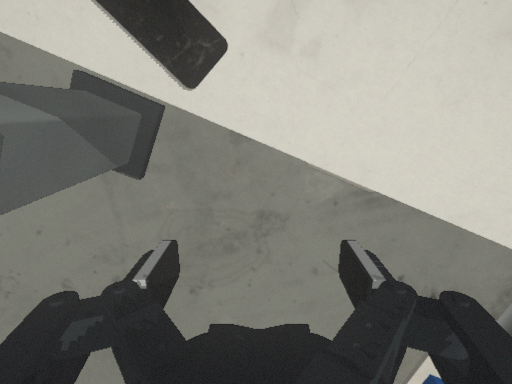

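The scene view shows the vise at about (240,232), the drift upright at (348,178), and the brown and green look-alike bars at (306,262) and (311,208). Next I'll zoom in on the vise and drift.

Run:
```python
from h import *
a=load('scene')['pixels'][:,:,::-1]; b=load('side')['pixels'][:,:,::-1]
A=cv2.resize(a[185:275,185:295],None,fx=6,fy=6,interpolation=cv2.INTER_CUBIC)
cv2.imwrite('pics/c1.png',A)
B=cv2.resize(b[185:255,205:290],None,fx=7,fy=7,interpolation=cv2.INTER_CUBIC)
cv2.imwrite('pics/c2.png',B)
C=np.hstack([cv2.resize(a[150:205,325:375],(400,440),interpolation=cv2.INTER_CUBIC),cv2.resize(b[155:200,285:325],(390,440),interpolation=cv2.INTER_CUBIC)])
cv2.imwrite('pics/c3.png',C)
```

```text
(no output)
```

View pics/c1.png

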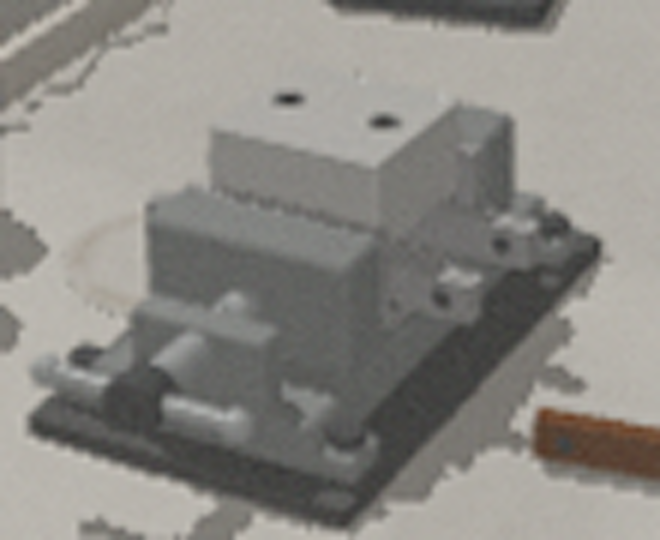

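View pics/c2.png

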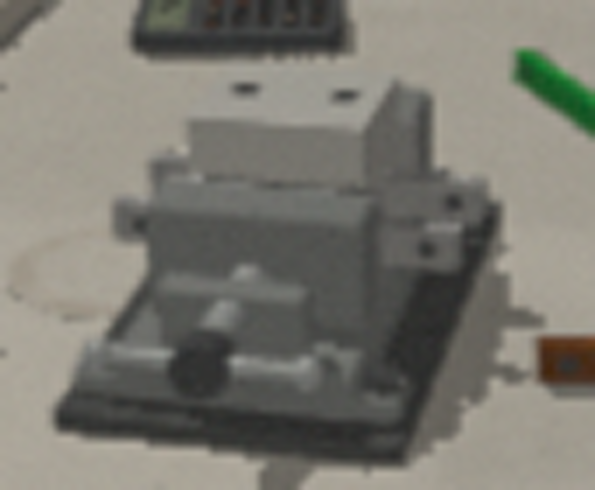

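View pics/c3.png

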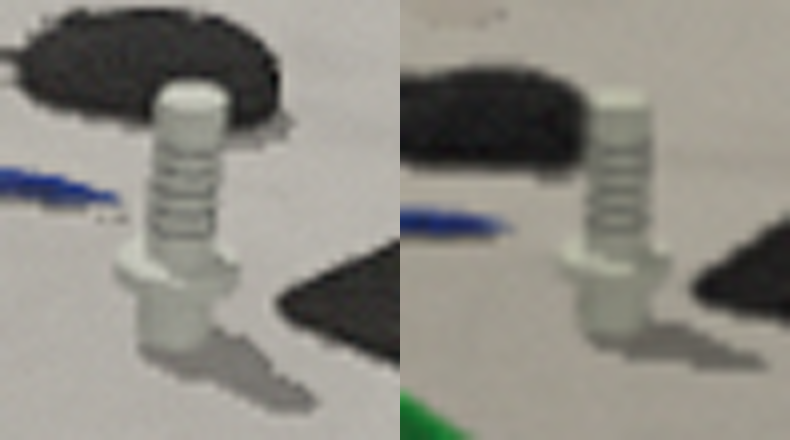

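Run:
```python
from h import *
A=load('scene');B=load('side')
f=lambda U,V,s,x,y:((U+.5)/s-.5+x,(V+.5)/s-.5+y)
c1=lambda U,V:f(U,V,6,185,185)
c2=lambda U,V:f(U,V,7,205,185)
d1=lambda U,V:f(U,V,8,325,150)
d2=lambda U,V:f(U-400,V,9.77,285,155)
for n,a,b in [('drtop',d1(192,97),d2(622,97)),('drfoot',d1(175,340),d2(612,338)),('dotL',c1(288,98),c2(246,89)),('dotR',c1(384,121),c2(345,95)),('pL',c1(438,297),c2(428,247)),('pR',c1(502,244),c2(455,202)),
 ('blk NL top',c1(380,164),c2(360,130)),('blk FL top',c1(212,130),c2(188,122)),('blk NR top',c1(458,102),c2(398,80)),
 ('plate NL',c1(345,525),c2(403,462)),('plate FL',c1(30,425),c2(57,425)),('plate NR',c1(600,245),c2(498,205))]:
    p,e=two(A,a,B,b);print(n,np.round(p*1e3,1),round(e*1e3,1))
print('drift top', onz(A,*d1(192,97),.096),onz(B,*d2(622,97),.096))
print('foot bottom front', onz(A,*d1(172,348),0),onz(B,*d2(610,348),0))
```

```text
drtop [ 446.5 -300.9   98.2] 2.2
drfoot [ 448.2 -312.7   -6.2] 1.2
dotL [608.1  77.3 102.1] 0.4
dotR [565.1  75.6 101.8] 1.3
pL [521.9 111.3  52.1] 1.5
pR [521.5  57.8  48.3] 0.9
blk NL top [552.5 101.2  97.7] 1.1
blk FL top [623.9 109.5  98.9] 0.7
blk NR top [550.7  39.8  96.4] 0.7
plate NL [513.1 200.3   3.7] 0.9
plate FL [654.5 200.5   3.4] 0.1
plate NR [517.7 -26.5   7.6] 3.1
drift top [ 0.44690971 -0.30363489  0.096     ] [ 0.4479326  -0.31146852  0.096     ]
foot bottom front [ 0.44374967 -0.29450314  0.        ] [ 0.4459947  -0.28390081  0.        ]
```

```bash
cat > plan.py <<'E'
import sys
from h import *
from scipy.spatial.transform import Rotation as R
# usage: plan.py x y z(mm) yaw_deg(world angle of tool x) nrows grip
def plan(x,y,z,yaw,n,g=None):
    s=ctrl.get_state(); p=np.array(s['ee_pos'])*1e3; r=R.from_rotvec(s['tool_rot'])
    M=r.as_matrix(); print('pos',p.round(1),'toolx yaw',np.degrees(np.arctan2(M[1,0],M[0,0])).round(2),'zt',M[:,2].round(3),'w',round(s['width'],4),'F',np.round(s['ft_force'],1),'t',round(s['t'],2))
    c=np.radians(yaw); X=np.array([np.cos(c),np.sin(c),0]);Z=np.array([0,0,-1.]);T=R.from_matrix(np.stack([X,np.cross(Z,X),Z],1))
    rv=(r.inv()*T).as_rotvec(degrees=True); d=(np.array([x,y,z])-p)
    print('turn total',rv.round(2),'dist',np.linalg.norm(d).round(1))
    for i in range(n):
        ri=r*R.from_rotvec(rv*i/n,degrees=True)
        print(ri.inv().apply(d/n).round(1).tolist(),(rv/n).round(2).tolist())
if __name__=='__main__':
    a=list(map(float,sys.argv[1:])); plan(a[0],a[1],a[2],a[3],int(a[4]))
E
python3 plan.py 480 75 220 -90 20
```

```text
pos [ 242.  -575.9  252.7] toolx yaw -67.21 zt [-0.     0.001 -1.   ] w 0.0851 F [-0.5 -0.8  1.3] t 0.15
turn total [1.000e-02 6.000e-02 2.279e+01] dist 693.8
[-25.4, -23.6, 1.7] [0.0, 0.0, 1.14]
[-25.9, -23.1, 1.7] [0.0, 0.0, 1.14]
[-26.3, -22.5, 1.7] [0.0, 0.0, 1.14]
[-26.8, -22.0, 1.7] [0.0, 0.0, 1.14]
[-27.2, -21.5, 1.7] [0.0, 0.0, 1.14]
[-27.6, -20.9, 1.7] [0.0, 0.0, 1.14]
[-28.0, -20.4, 1.7] [0.0, 0.0, 1.14]
[-28.4, -19.8, 1.7] [0.0, 0.0, 1.14]
[-28.8, -19.3, 1.7] [0.0, 0.0, 1.14]
[-29.2, -18.7, 1.7] [0.0, 0.0, 1.14]
[-29.6, -18.1, 1.7] [0.0, 0.0, 1.14]
[-29.9, -17.5, 1.6] [0.0, 0.0, 1.14]
[-30.2, -16.9, 1.6] [0.0, 0.0, 1.14]
[-30.6, -16.3, 1.6] [0.0, 0.0, 1.14]
[-30.9, -15.7, 1.6] [0.0, 0.0, 1.14]
[-31.2, -15.1, 1.6] [0.0, 0.0, 1.14]
[-31.5, -14.4, 1.6] [0.0, 0.0, 1.14]
[-31.8, -13.8, 1.6] [0.0, 0.0, 1.14]
[-32.0, -13.2, 1.6] [0.0, 0.0, 1.14]
[-32.3, -12.5, 1.6] [0.0, 0.0, 1.14]
```

Emit:
arm_command([
  [-26,-23,2,0,0,4.5,1],
  [-27,-21,2,0,0,4.5,1],
  [-29,-19,2,0,0,4.6,1],
  [-30,-17,2,0,0,4.6,1],
  [-32,-15,2,0,0,4.6,1],
])

```text
t: 0.57
ee_pos: [0.3007, -0.4114, 0.243]
tool_rot: [-2.216, 2.227, 0.001]
ft_force: [-0.2, -0.0, -0.6]
width: 0.0852
```

Emit:
arm_command([
  [-34,-12,1.5,0,0,0,1],
  [-34,-12,1.5,0,0,0,1],
  [-34,-12,1.5,0,0,0,1],
  [-34,-12,1.5,0,0,0,1],
  [-34,-12,1.5,0,0,0,1],
])

```text
t: 0.98
ee_pos: [0.3607, -0.2413, 0.2357]
tool_rot: [-2.221, 2.222, -0.0]
ft_force: [1.1, 1.0, 1.0]
width: 0.0855
```

Emit:
arm_command([
  [-34,-12,1.5,0,0,0,1],
  [-34,-12,1.5,0,0,0,1],
  [-34,-12,1.5,0,0,0,1],
  [-34,-12,1.5,0,0,0,1],
  [-34,-12,1.5,0,0,0,1],
])

```text
t: 1.4
ee_pos: [0.4208, -0.0712, 0.2283]
tool_rot: [-2.221, 2.222, -0.0]
ft_force: [0.9, -1.0, -0.2]
width: 0.0851
```

```bash
python3 plan.py 480 75 220 -90 5
```

```text
pos [420.8 -71.2 228.3] toolx yaw -90.01 zt [ 0. -0. -1.] w 0.0851 F [ 0.9 -1.  -0.2] t 1.4
turn total [-0.02 -0.01 -0.01] dist 158.0
[-29.3, -11.8, 1.7] [-0.0, -0.0, -0.0]
[-29.3, -11.8, 1.7] [-0.0, -0.0, -0.0]
[-29.3, -11.8, 1.7] [-0.0, -0.0, -0.0]
[-29.2, -11.8, 1.7] [-0.0, -0.0, -0.0]
[-29.2, -11.8, 1.7] [-0.0, -0.0, -0.0]
```

Emit:
arm_command([
  [-30,-12,2,0,0,0,1],
  [-30,-12,2,0,0,0,1],
  [-30,-12,2,0,0,0,1],
  [-29,-12,2,0,0,0,1],
  [-28,-11,1,0,0,0,1],
])

```text
t: 1.82
ee_pos: [0.4799, 0.0758, 0.219]
tool_rot: [2.222, -2.221, -0.0]
ft_force: [0.1, -1.1, 0.3]
width: 0.0853
```

Run:
```python
from h import *
d=cam('wrist'); 
cv2.imwrite('pics/w1.png',cv2.resize(d['pixels'][:,:,::-1],None,fx=1.55,fy=1.55,interpolation=cv2.INTER_CUBIC))
print(np.round(d['extrinsics'],3).tolist(),ctrl.get_state()['ee_pos'])
```

```text
[[-0.001, 0.956, 0.292, 0.555], [-1.0, -0.001, -0.002, 0.076], [-0.001, -0.292, 0.956, 0.338], [0.0, 0.0, 0.0, 1.0]] [0.48215416 0.07940029 0.21926915]
```

View pics/w1.png

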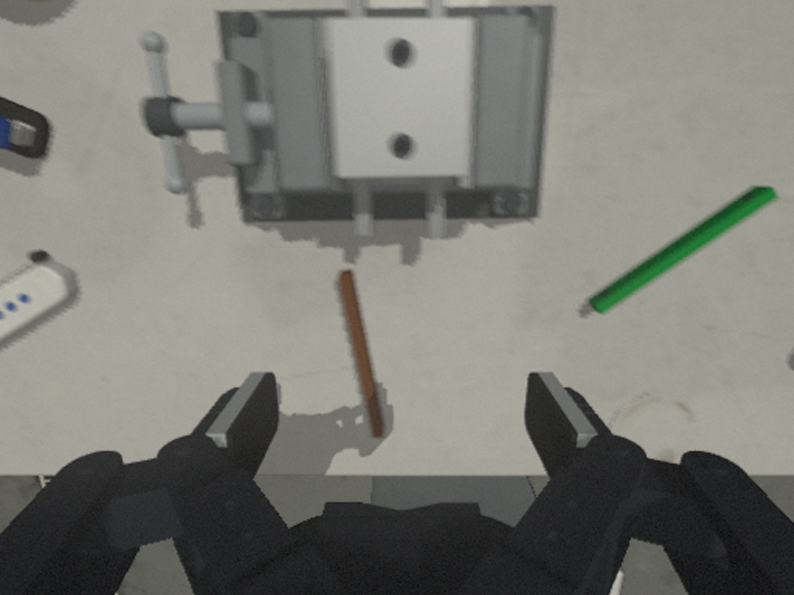

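The wrist view (scaled 1.55) shows the block's top between (330,18) and (475,178), the near ends of the bars at (364,234) and (436,236), and the brown bar in front of the vise. I'll measure these.

Run:
```python
from h import *
d=load('wrist'); S=load('side');A=load('scene')
im=d['pixels'][:,:,::-1]
cv2.imwrite('pics/w1c.png',cv2.resize(im[0:160,195:325],None,fx=5,fy=5,interpolation=cv2.INTER_CUBIC)[:600] if 0 else cv2.resize(im[0:160,140:360],None,fx=3.6,fy=3.6,interpolation=cv2.INTER_CUBIC))
f=lambda U,V:((U+.5)/1.55-.5,(V+.5)/1.55-.5)
c1=lambda U,V:((U+.5)/6-.5+185,(V+.5)/6-.5+185)
c2=lambda U,V:((U+.5)/7-.5+205,(V+.5)/7-.5+185)
for n,w,a,b in [('dotF',f(401,52),c1(288,98),c2(246,89)),('dotN',f(402,146),c1(384,121),c2(345,95)),('blkNL',f(333,178),c1(380,164),c2(360,130)),('blkNR',f(475,178),c1(458,102),c2(398,80)),('pL',f(364,236),c1(438,306),c2(428,256)),('pR',f(437,238),c1(502,253),c2(455,212))]:
    p,e=two(d,w,A,a);q,g=two(d,w,S,b);print(n,np.round(p*1e3,1),round(e*1e3,1),np.round(q*1e3,1),round(g*1e3,1), 'z.095:',onz(d,*w,.095).round(4),'z.035',onz(d,*w,.035).round(4))
for n,w in [('plateNL',f(245,222)),('plateNR',f(538,216)),('plateFL',f(219,11)),('plateFR',f(553,6)),('brown far',f(345,270)),('brownN',f(378,436)),('greenL',f(600,308))]:
    print(n,onz(d,*w,.008).round(4))
```

```text
dotF [609.6  76.2 101.3] 1.6 [609.3  76.4 102. ] 1.8 z.095: [0.6119 0.0765 0.095 ] z.035 [0.6259 0.0767 0.035 ]
dotN [565.7  75.7 101. ] 1.6 [565.8  75.9 102.5] 1.2 z.095: [0.5668 0.0761 0.095 ] z.035 [0.5696 0.0761 0.035 ]
blkNL [548.5 111.9 103.2] 4.1 [550.1 112.8 103.4] 0.5 z.095: [0.5502 0.1142 0.095 ] z.035 [0.549  0.1235 0.035 ]
blkNR [551.1  36.5  95.4] 2.5 [550.7  35.9  94.6] 1.4 z.095: [0.5501 0.0358 0.095 ] z.035 [0.5489 0.0259 0.035 ]
pL [516.8 105.8  46.6] 14.0 [517.2 103.9  46.6] 13.1 z.095: [0.5181 0.0979 0.095 ] z.035 [0.509  0.1033 0.035 ]
pR [515.   55.7  45.9] 13.6 [515.7  53.8  44.2] 13.7 z.095: [0.5169 0.056  0.095 ] z.035 [0.5075 0.051  0.035 ]
plateNL [0.5158 0.1973 0.008 ]
plateNR [ 0.5202 -0.0284  0.008 ]
plateFL [0.6569 0.1995 0.008 ]
plateFR [ 0.6595 -0.0255  0.008 ]
brown far [0.4778 0.1216 0.008 ]
brownN [0.324  0.0979 0.008 ]
greenL [ 0.4457 -0.0861  0.008 ]
```

View pics/w1c.png

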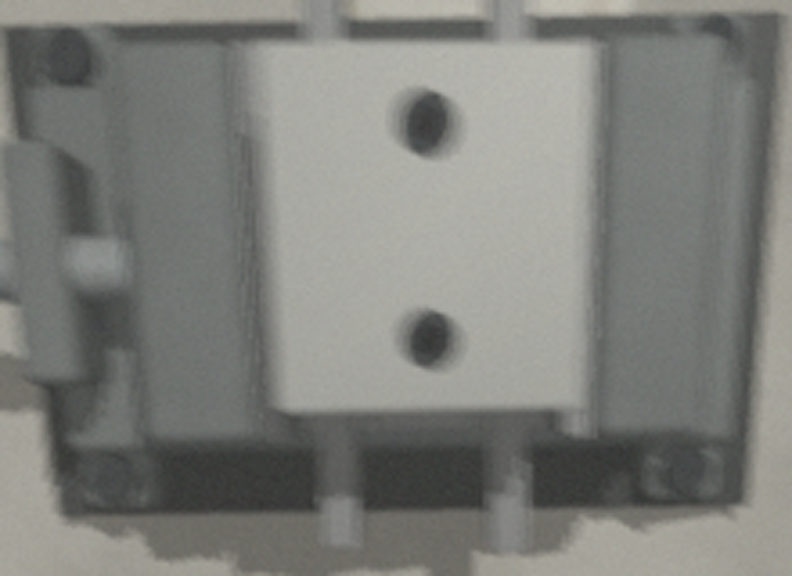

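Run:
```python
from h import *
S=load('side');A=load('scene')
for P in [(.5115,.1015,.044),(.5115,.053,.044),(.588,.0757,.099),(.446,-.305,.096),(.446,-.305,.0)]:
    a=proj(A,P);b=proj(S,P);print(P,'c1',((a-[185,185]+.5)*6).round(),'c2',((b-[205,185]+.5)*7).round(),a.round(1),b.round(1))
```

```text
(0.5115, 0.1015, 0.044) c1 [474. 309.] c2 [459. 259.] [263.5 235.9] [270.  221.5]
(0.5115, 0.053, 0.044) c1 [530. 253.] c2 [481. 210.] [272.8 226.7] [273.2 214.5]
(0.588, 0.0757, 0.099) c1 [334. 114.] c2 [294.  99.] [240.1 203.5] [246.4 198.6]
(0.446, -0.305, 0.096) c1 [ 987. -137.] c2 [ 722. -137.] [349.  161.6] [307.6 165. ]
(0.446, -0.305, 0.0) c1 [972.  42.] c2 [715.  26.] [346.5 191.5] [306.6 188.3]
```

Emit:
arm_command([
  [38,8,2,0,0,0,1],
  [38,8,2,0,0,0,1],
  [38,8,2,0,0,0,1],
  [38,8,2,0,0,0,1],
  [38,8,2,0,0,0,1],
])

```text
t: 2.28
ee_pos: [0.4389, -0.1174, 0.2092]
tool_rot: [-2.222, 2.221, -0.0]
ft_force: [0.7, 0.3, -0.2]
width: 0.0857
```

Emit:
arm_command([
  [40,8,2,0,0,0,1],
  [40,8,2,0,0,0,1],
  [40,8,2,0,0,0,1],
  [40,8,2,0,0,0,1],
  [34,8,1,0,0,0,1],
])

```text
t: 2.7
ee_pos: [0.3987, -0.3125, 0.2001]
tool_rot: [2.221, -2.222, 0.0]
ft_force: [-0.1, 0.4, 0.3]
width: 0.0857
```

Run:
```python
from h import *
d=cam('wrist'); d=cam('wrist')
cv2.imwrite('pics/w2.png',cv2.resize(d['pixels'][:,:,::-1],None,fx=1.55,fy=1.55,interpolation=cv2.INTER_CUBIC))
print(ctrl.get_state()['ee_pos'],ctrl.get_state()['ft_force'],ctrl.get_state()['t'])
for P in [(.446,-.305,.096),(.446,-.305,0)]: print(proj(d,P)*1.55)
```

```text
[ 0.39860025 -0.31432873  0.20015153] [ 0.10171436 -0.64060425  0.15124124] 2.8
[378.17305686 223.20453963]
[384.58902883 207.2332878 ]
```

View pics/w2.png

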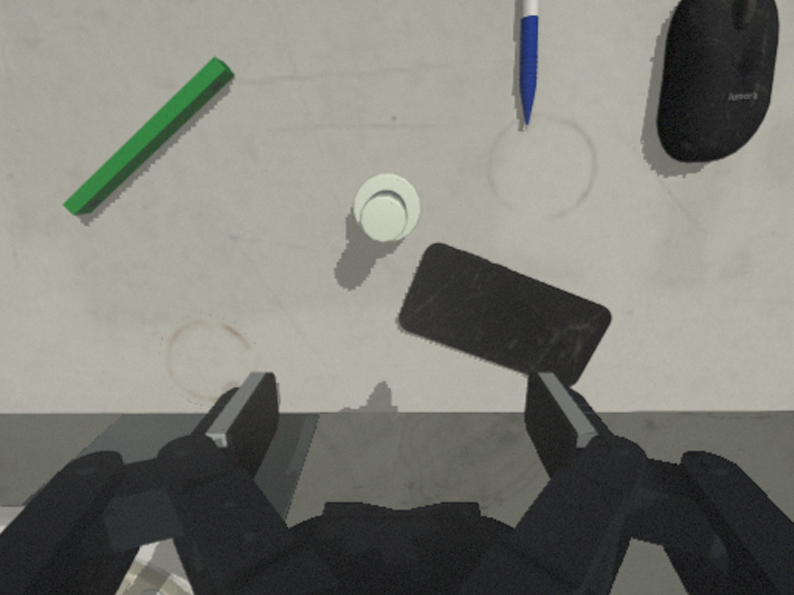

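The drift's top is at (383,218) and its shoulder at (387,207). The spot around it is clear, with a phone to the right and below.

```bash
python3 - <<'E'
from h import *
d=load('wrist')
m=(np.array(d['pixels']).astype(int).sum(2)>0)
f=lambda U,V:((U+.5)/1.55-.5,(V+.5)/1.55-.5)
print(onz(d,*f(383,218),.096).round(4),onz(d,*f(387,207.5),.032).round(4))
E
python3 plan.py 448 -307 120 -90 3
```

```text
[ 0.4488 -0.3074  0.096 ] [ 0.4487 -0.3076  0.032 ]
pos [ 398.6 -314.3  200.2] toolx yaw -90.24 zt [ 0.    -0.002 -1.   ] w 0.0851 F [ 0.1 -0.6  0.2] t 2.8
turn total [-0.01 -0.09 -0.24] dist 94.4
[-2.6, -16.4, 26.7] [-0.0, -0.03, -0.08]
[-2.5, -16.5, 26.7] [-0.0, -0.03, -0.08]
[-2.5, -16.5, 26.7] [-0.0, -0.03, -0.08]
```

Emit:
arm_command([
  [-2.4,-17,18,0,0,0,1],
  [-2.4,-17,18,0,0,0,1],
  [-2.4,-16,18,0,0,0,1],
  [0,0,20,0,0,0,1],
  [0,0,20,0,0,0,1],
])

```text
t: 3.22
ee_pos: [0.4505, -0.3022, 0.1054]
tool_rot: [-2.222, 2.22, -0.001]
ft_force: [-0.4, 0.2, -1.0]
width: 0.0854
```

```bash
python3 plan.py 448.5 -307 56 -90 3
```

```text
pos [ 450.5 -302.2  105.4] toolx yaw -89.95 zt [ 0. -0. -1.] w 0.0854 F [-0.4  0.2 -1. ] t 3.22
turn total [-0.02 -0.    0.05] dist 49.7
[1.6, 0.7, 16.5] [-0.01, -0.0, 0.02]
[1.6, 0.7, 16.5] [-0.01, -0.0, 0.02]
[1.6, 0.7, 16.5] [-0.01, -0.0, 0.02]
```

Emit:
arm_command([
  [0,0,20,0,0,0,1],
  [0,0,20,0,0,0,1],
  [0,0,2,0,0,0,1],
  [0,0,0,0,0,0,1],
  [0,0,0,0,0,0,1],
])

```text
t: 3.63
ee_pos: [0.45, -0.3027, 0.0649]
tool_rot: [-2.221, 2.221, -0.0]
ft_force: [1.2, 0.2, 1.5]
width: 0.0855
```

```bash
python3 plan.py 448.5 -307 56 -90 2
```

```text
pos [ 450.  -302.7   64.9] toolx yaw -90.0 zt [ 0. -0. -1.] w 0.0855 F [1.2 0.2 1.5] t 3.63
turn total [-0.01 -0.01  0.  ] dist 10.0
[2.1, 0.7, 4.5] [-0.01, -0.0, 0.0]
[2.1, 0.7, 4.5] [-0.01, -0.0, 0.0]
```

Emit:
arm_command([
  [2,0.7,4.5,0,0,0,1],
  [2.2,0.8,4.5,0,0,0,1],
  [0,0,0,0,0,0,1],
  [0,0,0,0,0,0,0.3],
  [0,0,0,0,0,0,0.2],
])

```text
t: 4.05
ee_pos: [0.4482, -0.3071, 0.0555]
tool_rot: [-2.221, 2.222, -0.0]
ft_force: [-0.4, -0.3, -0.5]
width: 0.0639
```

Emit:
arm_command([
  [0,0,0,0,0,0,0],
  [0,0,0,0,0,0,0],
  [0,0,0,0,0,0,0],
  [0,0,0,0,0,0,0],
  [0,0,0,0,0,0,0],
])

```text
t: 4.47
ee_pos: [0.4483, -0.3069, 0.0555]
tool_rot: [-2.221, 2.222, -0.0]
ft_force: [-0.5, 1.7, 5.1]
width: 0.0236
```

```bash
python3 plan.py 448.5 -307 56 -90 1
```

```text
pos [ 448.3 -306.9   55.5] toolx yaw -90.02 zt [ 0.  0. -1.] w 0.0236 F [-0.5  1.7  5.1] t 4.47
turn total [-0.01  0.   -0.02] dist 0.5
[0.1, -0.2, -0.5] [-0.01, 0.0, -0.02]
```

Emit:
arm_command([
  [0,0,-15,0,0,0,0],
  [0,0,-30,0,0,0,0],
  [0,0,-35,0,0,0,0],
  [0,0,-35,0,0,0,0],
  [0,0,-30,0,0,0,0],
])

```text
t: 4.88
ee_pos: [0.4479, -0.3069, 0.202]
tool_rot: [2.221, -2.221, -0.0]
ft_force: [0.7, -0.5, -2.1]
width: 0.0239
```

Emit:
arm_command([
  [-20,-7,0,0,0,0,0],
  [-34,-12,0,0,0,0,0],
  [-34,-12,0,0,0,0,0],
  [-34,-12,0,0,0,0,0],
  [-34,-12,0,0,0,0,0],
])

```text
t: 5.3
ee_pos: [0.5029, -0.1495, 0.2]
tool_rot: [2.22, -2.222, -0.001]
ft_force: [0.8, -1.1, -2.4]
width: 0.0234
```

Emit:
arm_command([
  [-34,-12,0,0,0,0,0],
  [-34,-12,0,0,0,0,0],
  [-34,-12,0,0,0,0,0],
  [-34,-12,0,0,0,0,0],
  [-34,-12,0,0,0,0,0],
])

```text
t: 5.72
ee_pos: [0.5631, 0.0208, 0.1998]
tool_rot: [2.221, -2.221, -0.001]
ft_force: [0.7, 0.4, -2.8]
width: 0.0238
```

```bash
python3 plan.py 587.6 95.7 170 -90 3
```

```text
pos [563.1  20.8 199.8] toolx yaw -90.01 zt [-0.001 -0.    -1.   ] w 0.0238 F [ 0.7  0.4 -2.8] t 5.72
turn total [ 0.05 -0.01 -0.01] dist 84.3
[-25.0, -8.2, 9.9] [0.02, -0.0, -0.0]
[-25.0, -8.2, 9.9] [0.02, -0.0, -0.0]
[-25.0, -8.2, 9.9] [0.02, -0.0, -0.0]
```

Emit:
arm_command([
  [-25,-8,10,0,0,0,0],
  [-25,-8,10,0,0,0,0],
  [-24,-8,9,0,0,0,0],
  [0,0,0,0,0,0,0],
  [0,0,0,0,0,0,0],
])

```text
t: 6.13
ee_pos: [0.5865, 0.094, 0.17]
tool_rot: [2.222, -2.218, -0.002]
ft_force: [-0.3, -0.3, -2.1]
width: 0.0238
```

```bash
cat > look.py <<'E'
import sys
from h import *
n=sys.argv[1]
w=cam('wrist');s=cam('scene');t=cam('side')
cr=lambda d,x,y,W,H,o:cv2.resize(d['pixels'][y:y+H,x:x+W,::-1],o,interpolation=cv2.INTER_CUBIC)
a=cr(s,185,160,115,115,(400,400));b=cr(t,200,160,95,95,(400,400))
cv2.imwrite('pics/%s_ss.png'%n,np.hstack([a,b]))
cv2.imwrite('pics/%s_w.png'%n,cv2.resize(w['pixels'][:,:,::-1],None,fx=1.55,fy=1.55,interpolation=cv2.INTER_CUBIC))
E
python3 look.py p1; python3 plan.py 587.6 95.7 160 -90 1
```

```text
pos [586.8  92.2 171.3] toolx yaw -90.03 zt [-0.001 -0.    -1.   ] w 0.0238 F [-0.3  0.8 -2.9] t 6.28
turn total [ 0.03 -0.02 -0.03] dist 11.8
[-3.5, -0.8, 11.3] [0.03, -0.02, -0.03]
```

View pics/p1_ss.png

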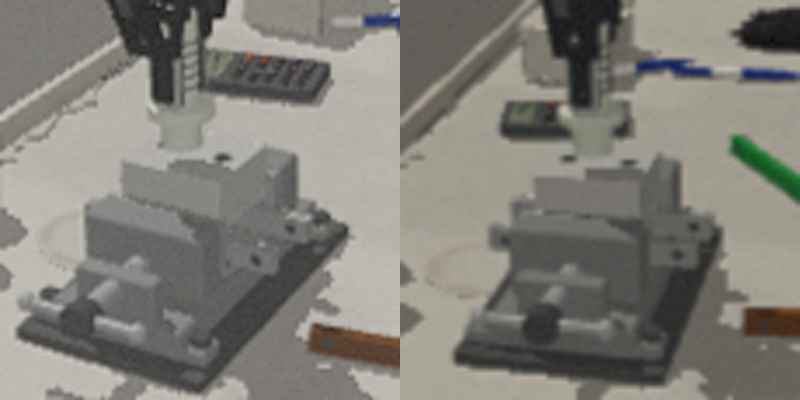

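View pics/p1_w.png

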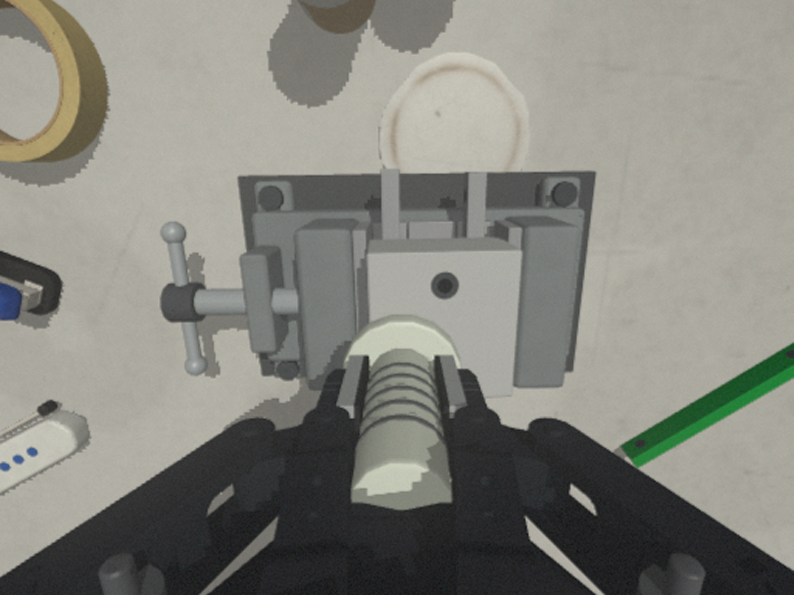

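Emit:
arm_command([
  [-2.5,-0.8,2,0,0,0,0],
  [0,0,2,0,0,0,0],
  [0,0,1.5,0,0,0,0],
  [0,0,1,0,0,0,0],
  [0,0,0,0,0,0,0],
])

```text
t: 6.7
ee_pos: [0.5878, 0.0952, 0.1646]
tool_rot: [2.221, -2.222, -0.0]
ft_force: [0.0, 0.4, -2.8]
width: 0.0239
```

Emit:
arm_command([
  [0,0,0.6,0,0,0,0],
  [0,0,0.6,0,0,0,0],
  [0,0,0.6,0,0,0,0],
  [0,0,0.6,0,0,0,0],
  [0,0,0,0,0,0,0],
])

```text
t: 7.12
ee_pos: [0.5879, 0.0955, 0.1623]
tool_rot: [2.221, -2.221, -0.0]
ft_force: [0.6, -0.2, -2.7]
width: 0.0238
```

Emit:
arm_command([
  [0,0,0.6,0,0,0,0],
  [0,0,0.5,0,0,0,0],
  [0,0,0.5,0,0,0,0],
  [0,0,0.4,0,0,0,0],
  [0,0,0,0,0,0,0],
])

```text
t: 7.53
ee_pos: [0.5879, 0.0955, 0.1603]
tool_rot: [2.221, -2.221, -0.0]
ft_force: [0.3, 0.3, -3.0]
width: 0.0241
```

Emit:
arm_command([
  [0,0,0.6,0,0,0,0],
  [0,0,0.5,0,0,0,0],
  [0,0,0.5,0,0,0,0],
  [0,0,0.4,0,0,0,0],
  [0,0,0,0,0,0,0],
])

```text
t: 7.95
ee_pos: [0.5879, 0.0955, 0.1583]
tool_rot: [2.221, -2.221, -0.0]
ft_force: [-0.5, -0.5, -2.0]
width: 0.0239
```

Emit:
arm_command([
  [0,0,0.5,0,0,0,0],
  [0,0,0.5,0,0,0,0],
  [0,0,0.5,0,0,0,0],
  [0,0,0.4,0,0,0,0],
  [0,0,0,0,0,0,0],
])

```text
t: 8.37
ee_pos: [0.5881, 0.0955, 0.1568]
tool_rot: [-2.221, 2.221, -0.0]
ft_force: [-0.9, -0.4, 1.6]
width: 0.0241
```

Emit:
arm_command([
  [0,0,0.2,0,0,0,0],
  [0,0,0.2,0,0,0,0],
  [0,0,0.2,0,0,0,0],
  [0,0,0.2,0,0,0,0],
  [0,0,0,0,0,0,0],
])

```text
t: 8.78
ee_pos: [0.5881, 0.0955, 0.1557]
tool_rot: [-2.221, 2.221, -0.0]
ft_force: [-0.5, 0.2, 2.2]
width: 0.0238
```

Emit:
arm_command([
  [0,0,0.3,0,0,0,0],
  [0,0,0.3,0,0,0,0],
  [0,0,0.3,0,0,0,0],
  [0,0,0.3,0,0,0,0],
  [0,0,0,0,0,0,0],
])

```text
t: 9.2
ee_pos: [0.5881, 0.0955, 0.1544]
tool_rot: [-2.221, 2.222, -0.0]
ft_force: [-0.4, -0.2, 1.6]
width: 0.0242
```

Emit:
arm_command([
  [0,0,0.3,0,0,0,0],
  [0,0,0.3,0,0,0,0],
  [0,0,0.3,0,0,0,0],
  [0,0,0.3,0,0,0,0],
  [0,0,0,0,0,0,0],
])

```text
t: 9.62
ee_pos: [0.5882, 0.0956, 0.1538]
tool_rot: [-2.221, 2.221, -0.0]
ft_force: [-2.7, -0.4, 7.5]
width: 0.0238
```

Emit:
arm_command([
  [0,0,0.3,0,0,0,0],
  [0,0,0.3,0,0,0,0],
  [0,0,0.3,0,0,0,0],
  [0,0,0.3,0,0,0,0],
  [0,0,0,0,0,0,0],
])

```text
t: 10.03
ee_pos: [0.5882, 0.096, 0.1528]
tool_rot: [-2.22, 2.221, 0.001]
ft_force: [-2.6, 1.6, 9.0]
width: 0.0237
```

```bash
python3 look.py p2
```

```text
(no output)
```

View pics/p2_ss.png

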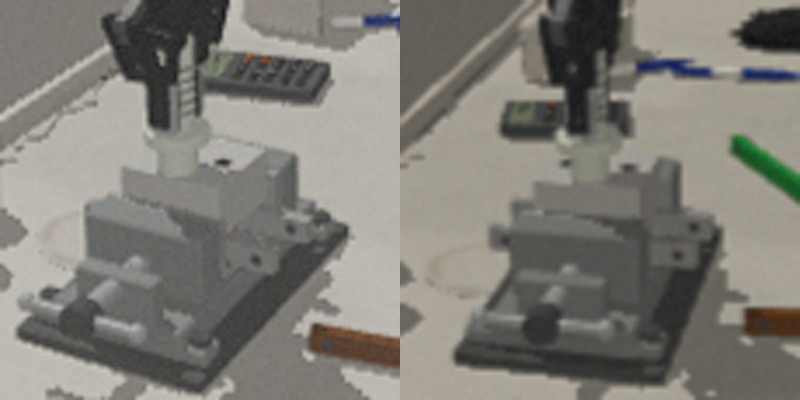

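View pics/p2_w.png

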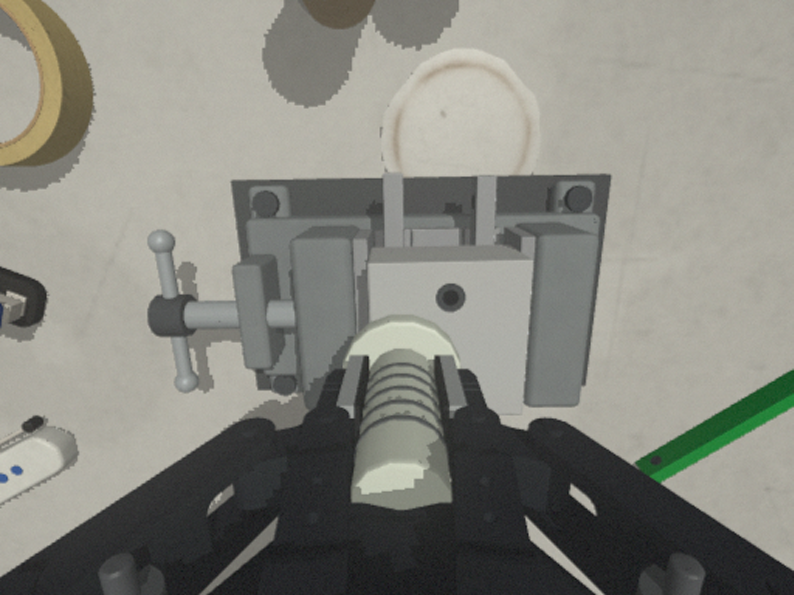

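Emit:
arm_command([
  [0,0,0.3,0,0,0,0],
  [0,0,0.3,0,0,0,0],
  [0,0,0.3,0,0,0,0],
  [0,0,0.3,0,0,0,0],
  [0,0,0,0,0,0,0],
])

```text
t: 10.6
ee_pos: [0.5882, 0.0965, 0.1519]
tool_rot: [-2.22, 2.221, 0.001]
ft_force: [-3.5, 5.1, 10.1]
width: 0.0234
```

Emit:
arm_command([
  [0,0,0.3,0,0,0,0],
  [0,0,0.3,0,0,0,0],
  [0,0,0.3,0,0,0,0],
  [0,0,0,0,0,0,0],
  [0,0,0,0,0,0,0],
])

```text
t: 11.02
ee_pos: [0.5882, 0.0968, 0.1513]
tool_rot: [-2.219, 2.221, 0.002]
ft_force: [-5.3, 6.1, 14.5]
width: 0.0237
```

Emit:
arm_command([
  [-0.7,0.3,0,0,0,0,0],
  [-0.5,0.2,0,0,0,0,0],
  [0,0,0.3,0,0,0,0],
  [0,0,0.2,0,0,0,0],
  [0,0,0,0,0,0,0],
])

```text
t: 11.43
ee_pos: [0.5881, 0.0972, 0.1511]
tool_rot: [-2.22, 2.221, -0.001]
ft_force: [-4.9, 1.0, 16.2]
width: 0.0235
```

Emit:
arm_command([
  [0,0.2,0.2,0,0,0,0],
  [0,0,0.2,0,0,0,0],
  [0,0,0,0,0,0,0],
  [0,0,0,0,0,0,0],
  [0,0,0,0,0,0,0],
])

```text
t: 11.85
ee_pos: [0.5881, 0.0972, 0.1511]
tool_rot: [-2.22, 2.22, -0.001]
ft_force: [-5.0, 1.6, 19.7]
width: 0.0235
```

Emit:
arm_command([
  [0,0,0.15,0,0,0,0],
  [0,0,0.15,0,0,0,0],
  [0,0,0,0,0,0,0],
  [0,0,0,0,0,0,0],
  [0,0,0,0,0,0,0],
])

```text
t: 12.27
ee_pos: [0.5881, 0.0972, 0.151]
tool_rot: [-2.22, 2.22, -0.001]
ft_force: [-5.8, 1.9, 20.5]
width: 0.0234
```

```bash
python3 -c "
from h import *
s=ctrl.get_state();print(s['ft_force'],s['ee_pos'])"; python3 look.py p3
```

```text
[-5.84367135  1.94271255 20.48355636] [0.58811441 0.09724349 0.15103254]
```

View pics/p3_ss.png

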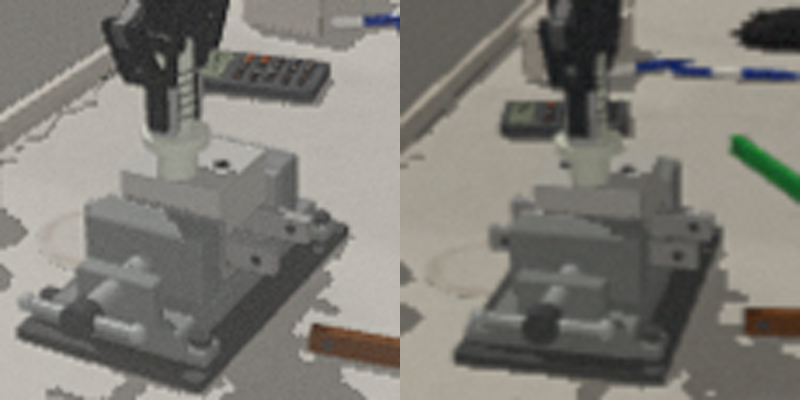

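Emit:
arm_command([
  [0,0.3,0.15,0,0,0,0],
  [0,0,0.15,0,0,0,0],
  [0,0,0,0,0,0,0],
  [0,0,0,0,0,0,0],
  [0,0,0,0,0,0,0],
])

```text
t: 12.83
ee_pos: [0.5881, 0.0973, 0.151]
tool_rot: [-2.219, 2.22, -0.002]
ft_force: [-5.4, 0.7, 24.1]
width: 0.0235
```

Emit:
arm_command([
  [0,0,-3,0,0,0,0],
  [0,0,-7,0,0,0,0],
  [15,0,-2,0,0,0,0],
  [17,0,0,0,0,0,0],
  [9.5,0,0,0,0,0,0],
])

```text
t: 13.25
ee_pos: [0.5866, 0.0535, 0.1603]
tool_rot: [2.221, -2.221, 0.0]
ft_force: [-0.3, 0.1, -2.4]
width: 0.0235
```

```bash
python3 look.py p4;python3 plan.py 588.2 55.5 156 -90 1
```

```text
pos [586.7  54.3 160.2] toolx yaw -90.11 zt [-0.001  0.    -1.   ] w 0.0234 F [-0.2  0.2 -2.8] t 13.4
turn total [ 0.04  0.   -0.11] dist 4.6
[-1.2, -1.5, 4.2] [0.04, 0.0, -0.11]
```

View pics/p4_ss.png

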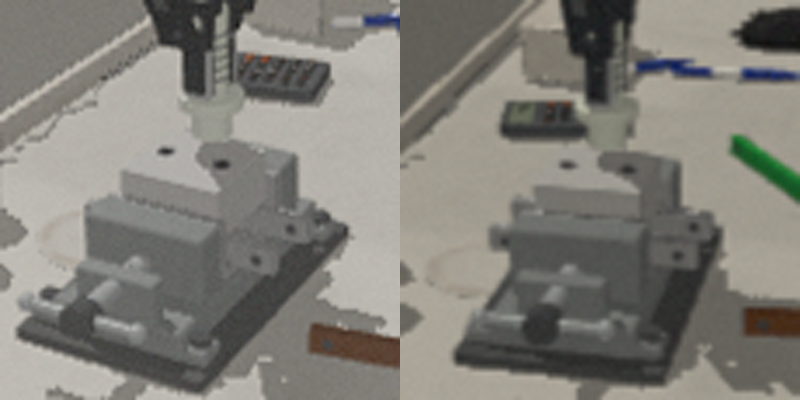

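View pics/p4_w.png

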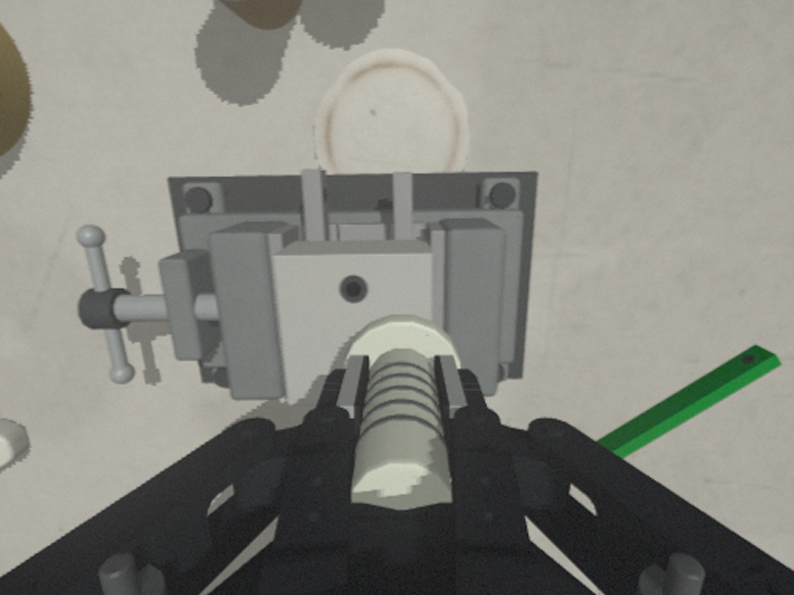

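Emit:
arm_command([
  [-1.2,-0.5,1,0,0,0,0],
  [0,0,1,0,0,0,0],
  [0,0,0.7,0,0,0,0],
  [0,0,0.6,0,0,0,0],
  [0,0,0.5,0,0,0,0],
])

```text
t: 13.82
ee_pos: [0.5874, 0.0568, 0.1565]
tool_rot: [2.222, -2.221, -0.0]
ft_force: [-0.3, 0.1, -3.4]
width: 0.0235
```

Emit:
arm_command([
  [0,0,0.5,0,0,0,0],
  [0,0,0.5,0,0,0,0],
  [0,0,0.5,0,0,0,0],
  [0,0,0.4,0,0,0,0],
  [0,0,0,0,0,0,0],
])

```text
t: 14.23
ee_pos: [0.5874, 0.0564, 0.1547]
tool_rot: [2.221, -2.222, -0.0]
ft_force: [-0.6, -0.3, -2.8]
width: 0.0236
```

Emit:
arm_command([
  [0,0,0.4,0,0,0,0],
  [0,0,0.4,0,0,0,0],
  [0,0,0.4,0,0,0,0],
  [0,0,0.4,0,0,0,0],
  [0,0,0,0,0,0,0],
])

```text
t: 14.65
ee_pos: [0.5875, 0.0564, 0.1531]
tool_rot: [2.221, -2.222, -0.0]
ft_force: [0.8, 0.3, -2.9]
width: 0.024
```

Emit:
arm_command([
  [0,0,0.4,0,0,0,0],
  [0,0,0.4,0,0,0,0],
  [0,0,0.3,0,0,0,0],
  [0,0,0.3,0,0,0,0],
  [0,0,0,0,0,0,0],
])

```text
t: 15.07
ee_pos: [0.5875, 0.0564, 0.1517]
tool_rot: [2.221, -2.222, -0.0]
ft_force: [0.0, -0.5, -3.1]
width: 0.0238
```

Emit:
arm_command([
  [0,0,0.3,0,0,0,0],
  [0,0,0.3,0,0,0,0],
  [0,0,0.3,0,0,0,0],
  [0,0,0.3,0,0,0,0],
  [0,0,0,0,0,0,0],
])

```text
t: 15.48
ee_pos: [0.5876, 0.0564, 0.1512]
tool_rot: [-2.221, 2.221, -0.0]
ft_force: [-1.9, 0.1, 4.5]
width: 0.0238
```

Emit:
arm_command([
  [0,0,0.3,0,0,0,0],
  [0,0,0.3,0,0,0,0],
  [0,0,0.2,0,0,0,0],
  [0,0,0,0,0,0,0],
  [0,0,0,0,0,0,0],
])

```text
t: 15.9
ee_pos: [0.5877, 0.0564, 0.1511]
tool_rot: [-2.221, 2.221, -0.001]
ft_force: [-4.5, -0.8, 12.2]
width: 0.0235
```

Emit:
arm_command([
  [0,0,0.2,0,0,0,0],
  [0,0,0.2,0,0,0,0],
  [0,0,0,0,0,0,0],
  [0,0,0,0,0,0,0],
  [0,0,0,0,0,0,0],
])

```text
t: 16.32
ee_pos: [0.5877, 0.0564, 0.1511]
tool_rot: [-2.221, 2.221, -0.001]
ft_force: [-5.8, -1.5, 15.4]
width: 0.0241
```

Emit:
arm_command([
  [0,0.4,0.2,0,0,0,0],
  [0,0,0.2,0,0,0,0],
  [0,0,0,0,0,0,0],
  [0,0,0,0,0,0,0],
  [0,0,0,0,0,0,0],
])

```text
t: 16.73
ee_pos: [0.5877, 0.0564, 0.1511]
tool_rot: [-2.221, 2.221, -0.002]
ft_force: [-5.4, -1.1, 18.1]
width: 0.0238
```

Emit:
arm_command([
  [0,0,0.2,0,0,0,0],
  [0,0,0.1,0,0,0,0],
  [0,0,0,0,0,0,0],
  [0,0,0,0,0,0,0],
  [0,0,0,0,0,0,0],
])

```text
t: 17.15
ee_pos: [0.5878, 0.0564, 0.151]
tool_rot: [-2.22, 2.221, -0.002]
ft_force: [-7.2, -0.4, 20.7]
width: 0.0238
```

Emit:
arm_command([
  [0,0.3,0.2,0,0,0,0],
  [0,0,0.15,0,0,0,0],
  [0,0,0,0,0,0,0],
  [0,0,0,0,0,0,0],
  [0,0,0,0,0,0,0],
])

```text
t: 17.57
ee_pos: [0.5877, 0.0564, 0.151]
tool_rot: [-2.22, 2.22, -0.003]
ft_force: [-6.2, -0.9, 22.9]
width: 0.0235
```

Emit:
arm_command([
  [0,0,-3,0,0,0,0],
  [0,0,-5,0,0,0,0],
  [-14,-0.5,0,0,0,0,0],
  [-16,0,0,0,0,0,0],
  [-9,0,0,0,0,0,0],
])

```text
t: 17.98
ee_pos: [0.5873, 0.0969, 0.1561]
tool_rot: [-2.221, 2.222, 0.001]
ft_force: [-0.2, 0.2, -2.2]
width: 0.0238
```

Emit:
arm_command([
  [0,0,1,0,0,0,0],
  [0,0,1,0,0,0,0],
  [0,0,0.7,0,0,0,0],
  [0,0,0.5,0,0,0,0],
  [0,0,0,0,0,0,0],
])

```text
t: 18.4
ee_pos: [0.5871, 0.0949, 0.1528]
tool_rot: [2.22, -2.222, -0.0]
ft_force: [-0.3, -0.1, -2.7]
width: 0.0238
```

Emit:
arm_command([
  [0,0,0.4,0,0,0,0],
  [0,0,0.4,0,0,0,0],
  [0,0,0.4,0,0,0,0],
  [0,0,0.3,0,0,0,0],
  [0,0,0,0,0,0,0],
])

```text
t: 18.82
ee_pos: [0.5873, 0.0953, 0.1516]
tool_rot: [2.221, -2.222, -0.0]
ft_force: [0.1, 0.4, -1.6]
width: 0.024
```

Emit:
arm_command([
  [0,0,0.3,0,0,0,0],
  [0,0,0.3,0,0,0,0],
  [0,0,0.2,0,0,0,0],
  [0,0,0,0,0,0,0],
  [0,0,0,0,0,0,0],
])

```text
t: 19.23
ee_pos: [0.5874, 0.0954, 0.1512]
tool_rot: [-2.221, 2.221, -0.0]
ft_force: [-1.7, -0.4, 2.9]
width: 0.0237
```

Emit:
arm_command([
  [0,0,0.4,0,0,0,0],
  [0,0,0.4,0,0,0,0],
  [0,0.3,0.4,0,0,0,0],
  [0,0,0.3,0,0,0,0],
  [0,0,0,0,0,0,0],
])

```text
t: 19.65
ee_pos: [0.5875, 0.0954, 0.1511]
tool_rot: [-2.221, 2.221, -0.001]
ft_force: [-6.1, -0.9, 16.0]
width: 0.0235
```

Emit:
arm_command([
  [0,0.3,0.3,0,0,0,0],
  [0,0,0.2,0,0,0,0],
  [0,0,0.2,0,0,0,0],
  [0,0,0,0,0,0,0],
  [0,0,0,0,0,0,0],
])

```text
t: 20.07
ee_pos: [0.5875, 0.0955, 0.151]
tool_rot: [-2.22, 2.22, -0.002]
ft_force: [-6.1, -0.8, 20.3]
width: 0.0237
```

Emit:
arm_command([
  [0,0.2,0.2,0,0,0,0],
  [0,0,0.2,0,0,0,0],
  [0,0,0,0,0,0,0],
  [0,0,0,0,0,0,0],
  [0,0,0,0,0,0,0],
])

```text
t: 20.48
ee_pos: [0.5875, 0.0955, 0.1509]
tool_rot: [-2.22, 2.22, -0.003]
ft_force: [-6.4, -0.3, 23.6]
width: 0.0235
```

Emit:
arm_command([
  [0,0,-3,0,0,0,0],
  [0,0,-5,0,0,0,0],
  [14,-0.5,0,0,0,0,0],
  [16,0,0,0,0,0,0],
  [9.5,0,0,0,0,0,0],
])

```text
t: 20.9
ee_pos: [0.5868, 0.0544, 0.1559]
tool_rot: [2.221, -2.221, 0.0]
ft_force: [-0.1, 0.1, -2.4]
width: 0.0239
```

Emit:
arm_command([
  [0,0,1,0,0,0,0],
  [0,0,1,0,0,0,0],
  [0,0,0.7,0,0,0,0],
  [0,0,0.7,0,0,0,0],
  [0,0,0.5,0,0,0,0],
])

```text
t: 21.32
ee_pos: [0.5869, 0.0564, 0.1521]
tool_rot: [2.222, -2.221, -0.0]
ft_force: [-0.4, -0.7, -1.4]
width: 0.0236
```

Emit:
arm_command([
  [0,0,0.4,0,0,0,0],
  [0,0,0.4,0,0,0,0],
  [0,0,0.4,0,0,0,0],
  [0,0,0.3,0,0,0,0],
  [0,0,0,0,0,0,0],
])

```text
t: 21.73
ee_pos: [0.5871, 0.0561, 0.1512]
tool_rot: [-2.221, 2.221, 0.0]
ft_force: [-1.8, 1.1, 1.1]
width: 0.0234
```

Emit:
arm_command([
  [0,0,0.4,0,0,0,0],
  [0,0,0.4,0,0,0,0],
  [0,0.4,0.4,0,0,0,0],
  [0,0,0.4,0,0,0,0],
  [0,0,0,0,0,0,0],
])

```text
t: 22.15
ee_pos: [0.5872, 0.0561, 0.1511]
tool_rot: [-2.22, 2.221, -0.001]
ft_force: [-6.1, 0.8, 15.4]
width: 0.0236
```

Emit:
arm_command([
  [0,0.3,0.3,0,0,0,0],
  [0,0,0.3,0,0,0,0],
  [0,0,0,0,0,0,0],
  [0,0,0,0,0,0,0],
  [0,0,0,0,0,0,0],
])

```text
t: 22.57
ee_pos: [0.5872, 0.056, 0.151]
tool_rot: [-2.22, 2.22, -0.002]
ft_force: [-5.9, -0.3, 20.2]
width: 0.0239
```

Emit:
arm_command([
  [0,0.2,0.2,0,0,0,0],
  [0,0,0.2,0,0,0,0],
  [0,0,0,0,0,0,0],
  [0,0,0,0,0,0,0],
  [0,0,0,0,0,0,0],
])

```text
t: 22.98
ee_pos: [0.5872, 0.0561, 0.151]
tool_rot: [-2.22, 2.22, -0.003]
ft_force: [-6.6, 0.5, 23.0]
width: 0.024
```

Emit:
arm_command([
  [0,0,-3,0,0,0,0],
  [0,0,-16,0,0,0,0],
  [0,0,-30,0,0,0,0],
  [5,12,-2,0,0,0,0],
  [14,33,0,0,0,0,0],
])

```text
t: 23.4
ee_pos: [0.5457, 0.0378, 0.2015]
tool_rot: [-2.218, 2.216, -0.008]
ft_force: [-0.1, -0.9, -1.8]
width: 0.0236
```

```bash
python3 look.py p5; python3 plan.py 410 -20 120 -90 5
```

```text
pos [538.7  36.2 198.8] toolx yaw -90.04 zt [-0.002 -0.    -1.   ] w 0.024 F [ 0.5 -0.  -3. ] t 23.55
turn total [ 0.13 -0.02 -0.04] dist 161.0
[11.2, 25.7, 15.8] [0.03, -0.0, -0.01]
[11.2, 25.7, 15.8] [0.03, -0.0, -0.01]
[11.2, 25.7, 15.8] [0.03, -0.0, -0.01]
[11.2, 25.7, 15.8] [0.03, -0.0, -0.01]
[11.2, 25.7, 15.8] [0.03, -0.0, -0.01]
```

View pics/p5_ss.png

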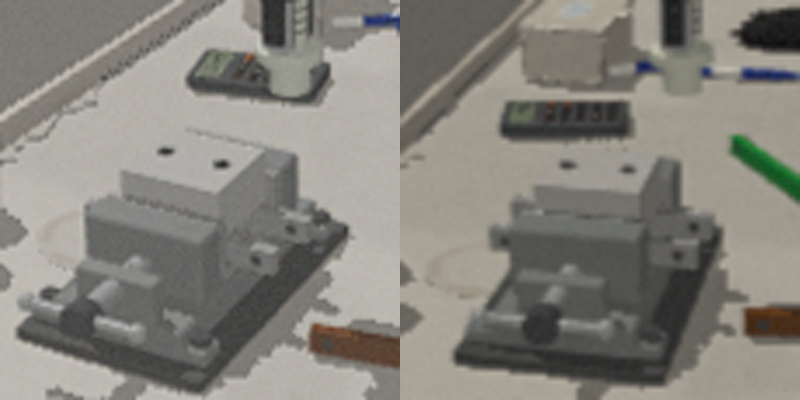

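View pics/p5_w.png

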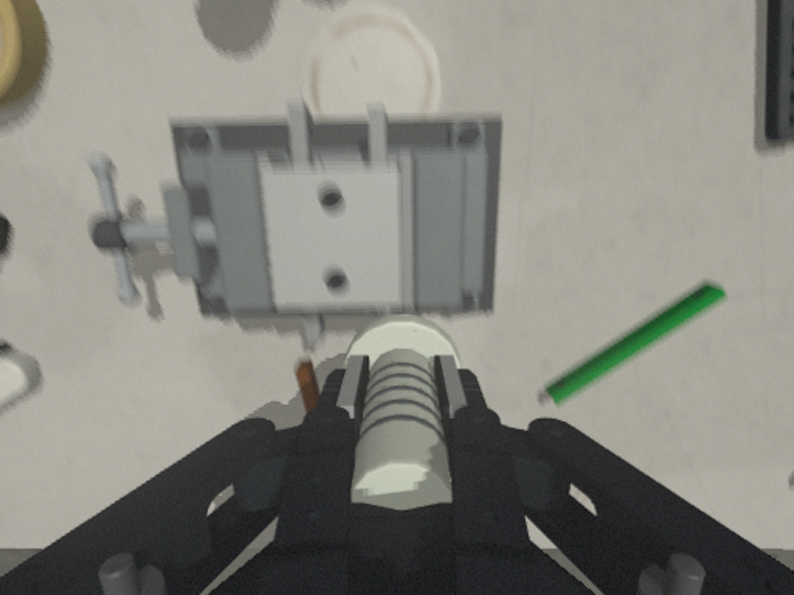

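Emit:
arm_command([
  [11,26,5,0,0,0,0],
  [11,26,10,0,0,0,0],
  [11,26,20,0,0,0,0],
  [11,26,25,0,0,0,0],
  [11,24,25,0,0,0,0],
])

```text
t: 23.97
ee_pos: [0.4127, -0.0184, 0.1139]
tool_rot: [-2.221, 2.22, -0.003]
ft_force: [1.0, 0.4, -3.6]
width: 0.0236
```

Emit:
arm_command([
  [0,0,20,0,0,0,0],
  [0,0,20,0,0,0,0],
  [0,0,10,0,0,0,0],
  [0,0,0,0,0,0,0],
  [0,0,0,0,0,0,0],
])

```text
t: 24.38
ee_pos: [0.4134, -0.0181, 0.0639]
tool_rot: [2.221, -2.221, -0.001]
ft_force: [1.2, 0.5, -2.5]
width: 0.0236
```

```bash
python3 - <<'E'
from h import *
s=cam('scene');t=cam('side')
for P in [(.41,-.02,.05)]:
    a=proj(s,P).astype(int);b=proj(t,P).astype(int)
print(a,b)
c=lambda d,p,r:cv2.resize(d['pixels'][p[1]-r:p[1]+r,p[0]-r:p[0]+r,::-1],(400,400),interpolation=cv2.INTER_CUBIC)
cv2.imwrite('pics/p6.png',np.hstack([c(s,a,45),c(t,b,38)]))
E
python3 plan.py 410 -20 60 -90 1
```

```text
[323 221] [309 205]
pos [414.  -18.1  64.8] toolx yaw -90.0 zt [ 0.001 -0.    -1.   ] w 0.0234 F [ 0.4 -0.5 -2.9] t 24.48
turn total [-0.07 -0.    0.  ] dist 6.6
[1.9, 4.0, 4.8] [-0.07, -0.0, 0.0]
```

View pics/p6.png

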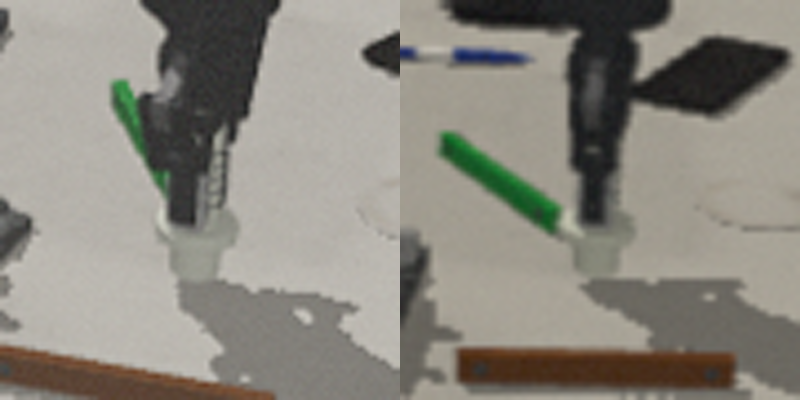

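Emit:
arm_command([
  [0,0,1.5,0,0,0,0],
  [0,0,1.5,0,0,0,0],
  [0,0,1.5,0,0,0,0],
  [0,0,1.2,0,0,0,0],
  [0,0,0.5,0,0,0,0],
])

```text
t: 24.9
ee_pos: [0.4131, -0.0181, 0.058]
tool_rot: [-2.221, 2.222, -0.0]
ft_force: [0.6, -0.0, -2.8]
width: 0.0238
```

Emit:
arm_command([
  [0,0,0.6,0,0,0,0],
  [0,0,0.6,0,0,0,0],
  [0,0,0.6,0,0,0,0],
  [0,0,0.5,0,0,0,0],
  [0,0,0,0,0,0,0],
])

```text
t: 25.32
ee_pos: [0.413, -0.0181, 0.0556]
tool_rot: [2.221, -2.221, -0.0]
ft_force: [-0.7, -0.7, -2.4]
width: 0.0241
```

Emit:
arm_command([
  [0,0,0.4,0,0,0,0],
  [0,0,0.4,0,0,0,0],
  [0,0,0.3,0,0,0,0],
  [0,0,0.3,0,0,0,0],
  [0,0,0,0,0,0,0],
])

```text
t: 25.73
ee_pos: [0.4132, -0.0181, 0.0554]
tool_rot: [-2.221, 2.222, -0.0]
ft_force: [-6.7, -0.1, 23.5]
width: 0.0239
```

Emit:
arm_command([
  [0,0,-0.8,0,0,0,0],
  [0,0,-0.2,0,0,0,0.4],
  [0,0,0,0,0,0,0.6],
  [0,0,0,0,0,0,0.8],
  [0,0,0,0,0,0,0.8],
])

```text
t: 26.15
ee_pos: [0.4131, -0.0181, 0.0553]
tool_rot: [-2.221, 2.222, -0.0]
ft_force: [-0.2, 0.2, 0.1]
width: 0.0681
```

Emit:
arm_command([
  [0,0,-5,0,0,0,0.8],
  [0,0,-20,0,0,0,0.8],
  [0,0,-35,0,0,0,0.8],
  [0,0,-35,0,0,0,0.8],
  [0,0,-25,0,0,0,0.8],
])

```text
t: 26.57
ee_pos: [0.4134, -0.0181, 0.178]
tool_rot: [-2.221, 2.221, -0.002]
ft_force: [2.0, 0.0, -0.1]
width: 0.0682
```

```bash
python3 - <<'E'
from h import *
s=cam('scene');t=cam('side')
a=[323,221];b=[309,205]
c=lambda d,p,r:cv2.resize(d['pixels'][p[1]-r:p[1]+r,p[0]-r:p[0]+r,::-1],(400,400),interpolation=cv2.INTER_CUBIC)
cv2.imwrite('pics/p7.png',np.hstack([c(s,a,45),c(t,b,38)]))
E
python3 look.py p8
python3 plan.py 490 100 130 -90 1
```

```text
pos [412.7 -18.1 175.1] toolx yaw -90.01 zt [-0.  0. -1.] w 0.0684 F [ 0.2 -0.  -0.9] t 26.82
turn total [ 0.01  0.   -0.01] dist 148.2
[-118.1, -77.3, 45.1] [0.01, 0.0, -0.01]
```

View pics/p7.png

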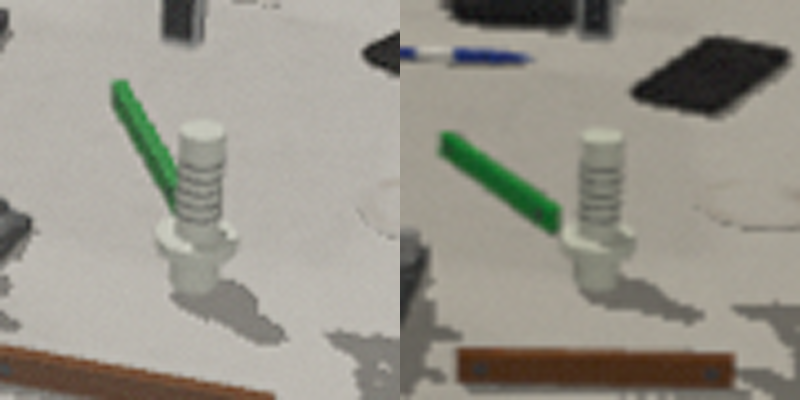

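View pics/p8_w.png

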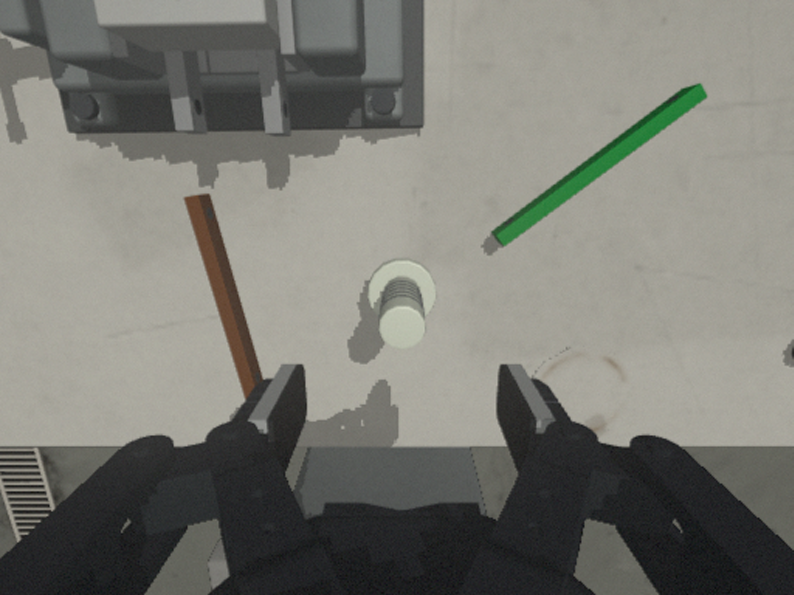

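Run:
```python
from h import *
d=load('wrist')
cv2.imwrite('pics/p8c.png',cv2.resize(d['pixels'][0:100,30:190,::-1],None,fx=5,fy=5,interpolation=cv2.INTER_CUBIC))
f=lambda U,V:((U+.5)/1.55-.5,(V+.5)/1.55-.5)
for u,v in [(174,125),(199,125),(264,128),(289,128),(189,131),(278,134),(200,196)]:
    print(onz(d,*f(u,v),.056).round(4),onz(d,*f(u,v),.038).round(4),onz(d,*f(u,v),.018).round(4))
```

```text
[0.5141 0.1036 0.056 ] [0.5159 0.1126 0.038 ] [0.5179 0.1226 0.018 ]
[0.5141 0.0903 0.056 ] [0.5159 0.0983 0.038 ] [0.5179 0.1072 0.018 ]
[0.5126 0.0557 0.056 ] [0.5142 0.0612 0.038 ] [0.5161 0.0672 0.018 ]
[0.5125 0.0424 0.056 ] [0.5142 0.0468 0.038 ] [0.5161 0.0518 0.018 ]
[0.5111 0.0961 0.056 ] [0.5127 0.1045 0.038 ] [0.5145 0.1139 0.018 ]
[0.5095 0.0485 0.056 ] [0.511  0.0534 0.038 ] [0.5126 0.0589 0.018 ]
[0.4772 0.0948 0.056 ] [0.4763 0.1031 0.038 ] [0.4753 0.1124 0.018 ]
```

View pics/p8c.png

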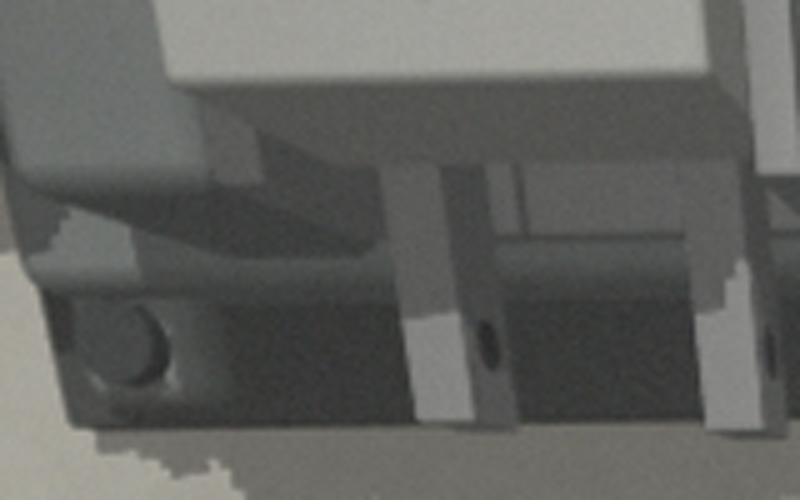

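The drift is standing upright on clear bench. The near ends of the bars are at about x=0.511, with y=0.099 (left) and y=0.051 (right). I'll move in front of the left one with the fingers shut.

Emit:
arm_command([
  [-26,-14,0,0,0,0,0],
  [-30,-17,5,0,0,0,0],
  [-31,-17,10,0,0,0,0],
  [-30,-17,15,0,0,0,0],
  [0,0,30,0,0,0,0],
])

```text
t: 27.23
ee_pos: [0.4828, 0.1034, 0.1158]
tool_rot: [-2.219, 2.215, -0.004]
ft_force: [1.3, 0.2, 0.3]
width: 0.0076
```

Emit:
arm_command([
  [0,0,25,0,0,0,0],
  [0,0,20,0,0,0,0],
  [0,0,6,0,0,0,0],
  [0,0,0,0,0,0,0],
  [0,0,0,0,0,0,0],
])

```text
t: 27.65
ee_pos: [0.4776, 0.0987, 0.064]
tool_rot: [2.22, -2.221, -0.002]
ft_force: [0.6, 0.1, 0.9]
width: 0.0
```

```bash
python3 look.py p9; python3 plan.py 490 99 62 -90 1
```

```text
pos [478.9  98.9  65.4] toolx yaw -90.02 zt [ 0.002  0.    -1.   ] w 0.0002 F [-0.6  0.1  0.6] t 27.8
turn total [-0.1   0.02 -0.02] dist 11.6
[-0.1, -11.1, 3.4] [-0.1, 0.02, -0.02]
```

View pics/p9_ss.png

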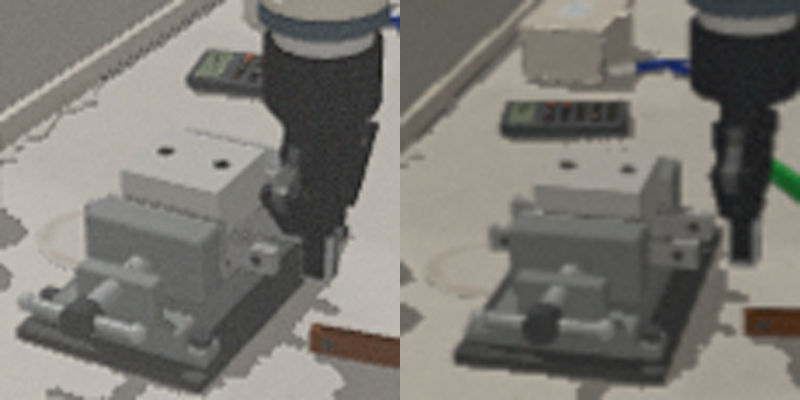

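View pics/p9_w.png

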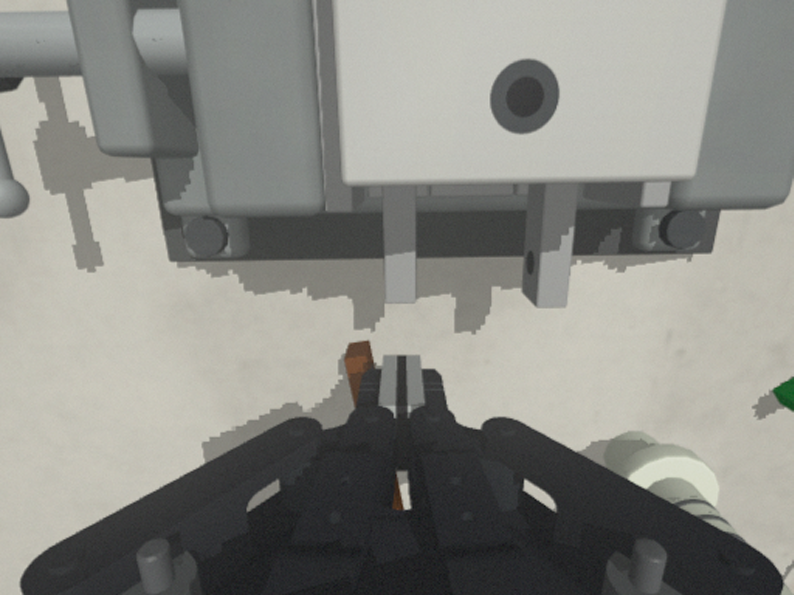

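Run:
```python
from h import *
d=load('wrist')
f=lambda U,V:((U+.5)/1.55-.5,(V+.5)/1.55-.5)
print(onz(d,*f(400,303),.056).round(4),onz(d,*f(552,307),.056).round(4),onz(d,*f(401,355),.043).round(4))
```

```text
[0.5124 0.0996 0.056 ] [0.511  0.0517 0.056 ] [0.4886 0.0994 0.043 ]
```

Emit:
arm_command([
  [0,-3,1.5,0,0,0,0],
  [0,-3,1,0,0,0,0],
  [0,-3,0,0,0,0,0],
  [0,-2,0,0,0,0,0],
  [0,0,0,0,0,0,0],
])

```text
t: 28.22
ee_pos: [0.4899, 0.099, 0.0621]
tool_rot: [-2.221, 2.221, -0.001]
ft_force: [-0.3, 0.0, 0.1]
width: -0.0004
```

Emit:
arm_command([
  [0,-2,0,0,0,0,0],
  [0,-2,0,0,0,0,0],
  [0,-2,0,0,0,0,0],
  [0,-1.5,0,0,0,0,0],
  [0,0,0,0,0,0,0],
])

```text
t: 28.63
ee_pos: [0.497, 0.0989, 0.0619]
tool_rot: [-2.221, 2.221, -0.0]
ft_force: [0.4, -0.6, 0.4]
width: 0.0003
```

Emit:
arm_command([
  [0,-0.4,0,0,0,0,0],
  [0,-0.4,0,0,0,0,0],
  [0,-0.4,0,0,0,0,0],
  [0,-0.4,0,0,0,0,0],
  [0,0,0,0,0,0,0],
])

```text
t: 29.05
ee_pos: [0.4983, 0.0989, 0.0618]
tool_rot: [-2.221, 2.222, -0.0]
ft_force: [0.7, 1.0, 0.6]
width: -0.0
```

Emit:
arm_command([
  [0,-0.3,0,0,0,0,0],
  [0,-0.3,0,0,0,0,0],
  [0,-0.3,0,0,0,0,0],
  [0,-0.3,0,0,0,0,0],
  [0,0,0,0,0,0,0],
])

```text
t: 29.47
ee_pos: [0.4995, 0.0989, 0.0619]
tool_rot: [-2.221, 2.221, -0.0]
ft_force: [-0.1, 0.4, -0.2]
width: -0.0006
```

Emit:
arm_command([
  [0,-0.3,0,0,0,0,0],
  [0,-0.3,0,0,0,0,0],
  [0,-0.3,0,0,0,0,0],
  [0,-0.3,0,0,0,0,0],
  [0,0,0,0,0,0,0],
])

```text
t: 29.88
ee_pos: [0.4999, 0.0989, 0.0617]
tool_rot: [2.221, -2.221, -0.001]
ft_force: [-3.6, -0.0, 1.9]
width: -0.0004
```

Emit:
arm_command([
  [0,-0.2,0,0,0,0,0],
  [0,-0.2,0,0,0,0,0],
  [0,-0.2,0,0,0,0,0],
  [0,-0.2,0,0,0,0,0],
  [0,0,0,0,0,0,0],
])

```text
t: 30.3
ee_pos: [0.5, 0.0988, 0.0616]
tool_rot: [2.22, -2.22, -0.003]
ft_force: [-6.5, 0.3, 4.5]
width: 0.0002
```

Left bar: 6.5 N was reached with no travel. Now the right bar.

Emit:
arm_command([
  [0,4,0,0,0,0,0],
  [0,8,0,0,0,0,0],
  [16,0,0,0,0,0,0],
  [20,0,0,0,0,0,0],
  [12,0,0,0,0,0,0],
])

```text
t: 30.72
ee_pos: [0.4892, 0.0499, 0.0619]
tool_rot: [-2.222, 2.221, -0.001]
ft_force: [0.9, 0.2, 0.4]
width: 0.0001
```

Emit:
arm_command([
  [0,-2,0,0,0,0,0],
  [0,-2,0,0,0,0,0],
  [0,-1,0,0,0,0,0],
  [0,0,0,0,0,0,0],
  [0,0,0,0,0,0,0],
])

```text
t: 31.13
ee_pos: [0.4945, 0.0514, 0.0618]
tool_rot: [-2.222, 2.221, -0.0]
ft_force: [-0.5, -0.5, -0.6]
width: 0.0
```

```bash
python3 look.py p10; python3 plan.py 498 51 62 -90 1;python3 - <<'E'
from h import *
d=load('wrist')
E
```

```text
pos [494.3  51.3  61.8] toolx yaw -89.98 zt [-0.  0. -1.] w 0.0002 F [-0.1 -0.5 -0.2] t 31.28
turn total [0.   0.   0.02] dist 3.7
[0.3, -3.7, -0.2] [0.0, 0.0, 0.02]
```

View pics/p10_w.png

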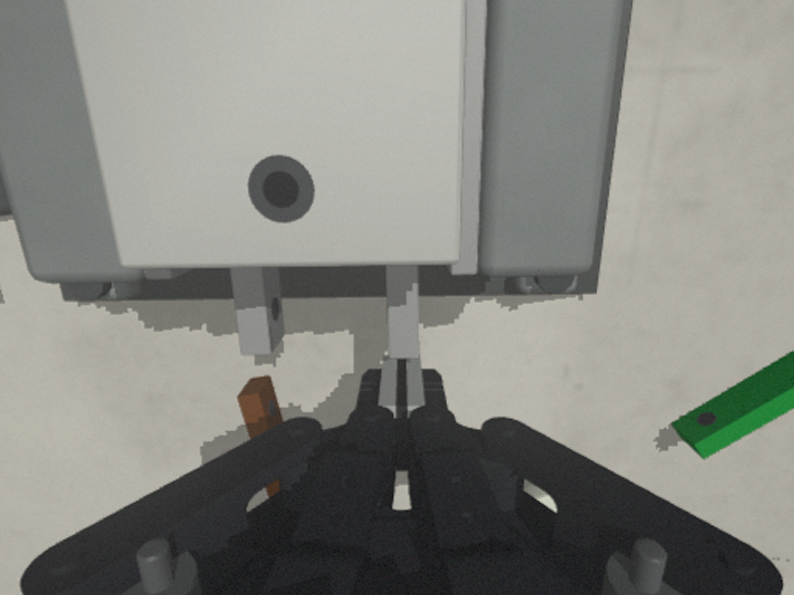

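Emit:
arm_command([
  [0,-1,0,0,0,0,0],
  [0,-0.8,0,0,0,0,0],
  [0,-0.4,0,0,0,0,0],
  [0,-0.3,0,0,0,0,0],
  [0,0,0,0,0,0,0],
])

```text
t: 31.7
ee_pos: [0.497, 0.0509, 0.0619]
tool_rot: [-2.221, 2.222, -0.0]
ft_force: [-0.2, -0.4, 0.0]
width: 0.0005
```

Emit:
arm_command([
  [0,-0.3,0,0,0,0,0],
  [0,-0.3,0,0,0,0,0],
  [0,-0.3,0,0,0,0,0],
  [0,-0.2,0,0,0,0,0],
  [0,0,0,0,0,0,0],
])

```text
t: 32.12
ee_pos: [0.4981, 0.0509, 0.0619]
tool_rot: [-2.221, 2.222, -0.0]
ft_force: [-0.2, 0.9, -0.4]
width: 0.0002
```

Emit:
arm_command([
  [0,-0.2,0,0,0,0,0],
  [0,-0.2,0,0,0,0,0],
  [0,-0.2,0,0,0,0,0],
  [0,-0.2,0,0,0,0,0],
  [0,0,0,0,0,0,0],
])

```text
t: 32.53
ee_pos: [0.4985, 0.0509, 0.0618]
tool_rot: [2.221, -2.221, -0.001]
ft_force: [-0.8, 0.2, 0.3]
width: -0.0002
```

Emit:
arm_command([
  [0,-0.2,0,0,0,0,0],
  [0,-0.2,0,0,0,0,0],
  [0,-0.2,0,0,0,0,0],
  [0,0,0,0,0,0,0],
  [0,0,0,0,0,0,0],
])

```text
t: 32.95
ee_pos: [0.4986, 0.0509, 0.0617]
tool_rot: [2.22, -2.221, -0.002]
ft_force: [-5.4, 0.6, 4.3]
width: -0.0
```

Emit:
arm_command([
  [0,3,0,0,0,0,0],
  [0,8,0,0,0,0,0],
  [0,8,-10,0,0,0,0],
  [0,0,-35,0,0,0,0],
  [0,0,-35,0,0,0,0],
])

```text
t: 33.37
ee_pos: [0.4785, 0.0507, 0.1415]
tool_rot: [2.219, -2.22, -0.003]
ft_force: [0.9, -0.2, 0.8]
width: 0.0001
```

Emit:
arm_command([
  [0,0,-35,0,0,0,0],
  [0,0,-25,0,0,0,0],
  [0,0,0,0,0,0,0],
  [0,0,0,0,0,0,0],
  [0,0,0,0,0,0,0],
])

```text
t: 33.78
ee_pos: [0.4799, 0.0509, 0.2013]
tool_rot: [2.221, -2.222, -0.0]
ft_force: [-0.1, -1.2, -0.3]
width: 0.0002
```

```bash
python3 look.py p11
python3 - <<'E'
from h import *
d=load('wrist');cv2.imwrite('pics/p11s.png',cv2.resize(load('scene')['pixels'][:,:,::-1],None,fx=1.5,fy=1.5))
s=ctrl.get_state();print(s['ft_force'],s['ee_pos'],s['t'])
E
```

```text
[-0.14213429  0.13182926  0.32866174] [0.47952174 0.05080318 0.20046956] 33.9333
```

View pics/p11s.png

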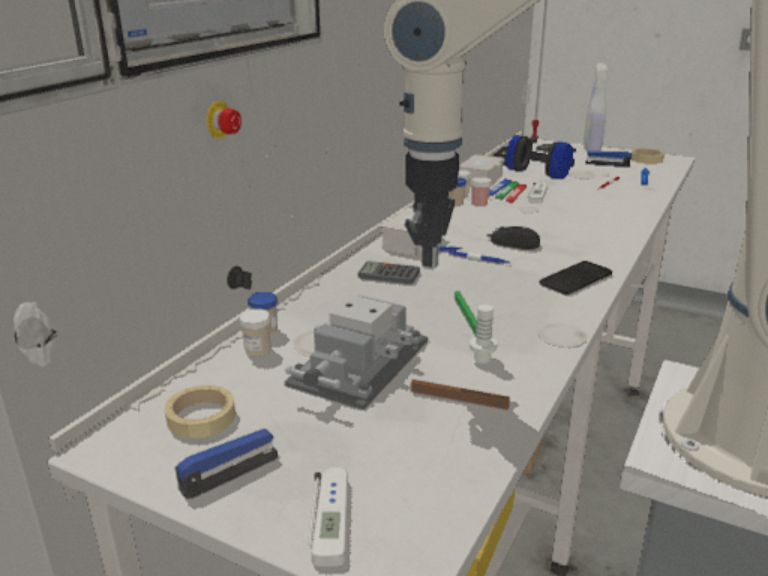

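View pics/p11_w.png

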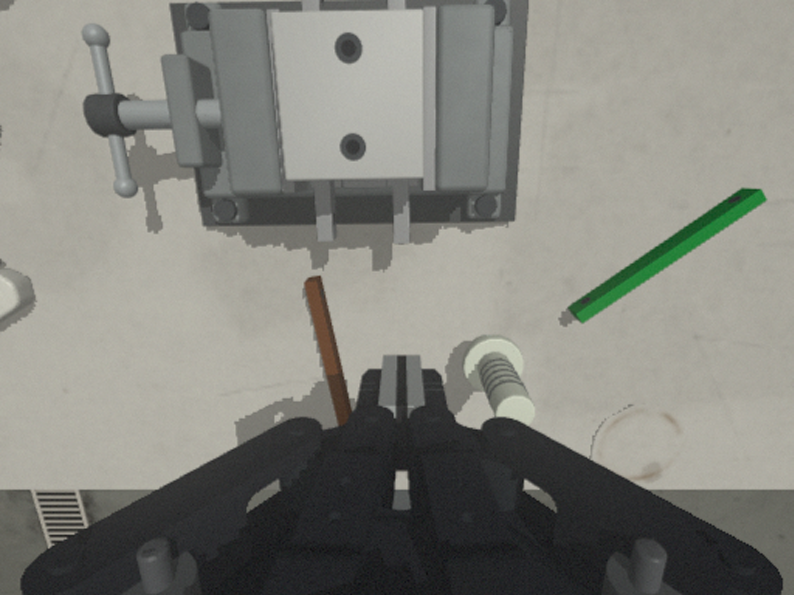

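The final view shows the drift upright at (485,335). The block is level in the vise, nothing else has moved, and the gripper is clear.

```bash
python3 -c "
from station import ctrl
print(ctrl.hand_in())"
```

```text
the job is handed in; nothing more can be done
None
```

The block is seated on both parallels, the drift stands upright on the bench, and neither parallel slid when pushed. I handed the job in at about 34 s.

- **Pressing:** I pressed with the drift left, right, left, right, at about 26.7, 25.6, 26.2 and 25.6 N. These are read at the end of each move, and none of the readings came near 36 N. On every press the drift stopped at the same height (151 mm at the tool), so the block sits level. The gripper stayed clear of the block throughout.
- **Drift:** It now stands at about (0.41, -0.02) m. It was set down with one 26 N contact on the bench, and the pictures show it upright.
- **Pushing the parallels:** With the fingers shut, I pushed the left end up to 6.5 N and then the right up to 5.4 N. The tool moved only about 0.1 mm after contact, so neither bar slid.
- **Everything else:** The calculator, sample pot, tape and the brown and green look-alikes were not touched, and look unmoved in the last picture.

**Sideways force:** The drift sat about 3 mm off-centre in the grip, which put a sideways force of up to about 7 N on the tool while pressing. I eased it with small shifts.

**Early measurement:** My first estimate of the bar ends from the two fixed cameras was about 10 mm off from the wrist camera. The wrist value was the one contact confirmed.

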